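# Carry a heel-cutting angle from the pattern to the guide with a sliding bevel

## Robot

A 6-joint arm with a two-finger parallel gripper is mounted at the origin on the work surface; the furniture and walls round the work are solid. World frame = base frame: x ahead of the robot, y to its left, z up, the work surface at z = 0. Lengths are in m, angles in degrees, forces in N, time in s.
With the tool pointing down it reaches from about 0.375 to 0.975 m from the base axis. Payload 3.8 kg.
Tool frame: the origin (TCP) lies midway between the tips of the shut fingers; the grasp point (between the pads) lies 19 mm behind it; z points along the fingers, y is the line along which they close (so a half turn about z gives the same grasp; the last joint's range is limited). The gripper opens to 88 mm and grips with 3 to 60 N. Pads are 18 mm wide; open, the fingers measure 123 mm over their backs; the gripper's body (75 mm by 187 mm) begins 45 mm behind the grasp point.
Start: joints at [-66.973, 15.12, 91.902, -0, 72.978, -2.114], TCP at [0.287, -0.611, 0.239] pointing down, gripper open.
Joint ranges: [-150.88, 150.88], [-54.13, 125.18], [17.81, 147.31], [-75.09, 255.09], [0, 152.58], [-146.25, 146.25]. Speed limits (degrees/s): [147.25, 147.25, 180, 180, 180, 180].

## Interface

Orientations are given as a 3x3 rotation matrix whose columns are the frame's x, y, z axes.
In Python, from workcell import ctrl gives the robot as it stands.
- The arm moves only by the tool drive_tool, never from a script. Its argument "plan" is a list of rows, each a list of 7 numbers: the shift along the tool's x, y, z in m, then the turn, a rotation vector about the tool's x, y, z in degrees, then the opening, from 0 (shut) to 1 (fully open). A call has exactly 5 rows; each row shifts and turns the commanded pose from where the row before left it, along the tool's axes as they then stand; what a row does not reach is not made up. A row lasts 1/8 s, in which the tool goes at most 62.5 mm and 10.7 degrees, less where a joint would pass 70% of its speed; a pose out of reach is approached as far as the arm can. A call with a gripper value outside its range is refused whole. The fingers move at their own pace and stop on an object; "grip_force" is the grip in N (left out, the last holds). Time passes only in rows, so rows that do not move let the fingers close, or fill a call up. It gives the time, the measured TCP pose, the force, the opening and the grip force at its end, in the units of the state.
- ctrl.sense(): the state, without advancing time (a new reading comes with each control period).
- ctrl.capture(name): name is "scene" or "top" or "wrist"; returns a dict with "img" (420x560x3 uint8, blue, green, red), "z_map" (420x560 float32, m along the optical axis (not along the pixel's ray), 0 where there is no reading), "mtx" (3x3 intrinsics, pixels), "eye" and "rotation" of the camera in the world. Camera axes: x right, y down, z forward; pixel columns grow to the right and rows downward; lengths in m; the calibration is good to about 2 mm. A picture is of the moment at which its call begins.
- ctrl.job_done(): hands the job in; it is judged then, once.
The state is a dict: "t": time; "joints": joint angles; "joint_vel": joint speeds; "joint_efforts": joint torques, N m; "tool_pos": TCP position; "tcp_rot": TCP orientation; "wrist_force": force on the tool from outside, world axes, zero at the start; "wrist_torque": the same for the moment, N m; "width": finger opening in m; "grip_force": force on a finger pad.
Only numpy, scipy, OpenCV 4.12 (cv2) and the standard library are available. Lean on these libraries where they do the work, as an engineer would, in place of code of your own. Each camera call takes 0.05 s, during which the arm holds its last target. There are 200 camera calls.

## Task

Press the sliding bevel firmly into the corner of the wooden pattern, stock along the strip and blade against the leaf. While it sits there, lock the angle: slide its stop along the stock, towards the hinge, until it butts firmly against the blade and holds it flush with the leaf. Then push the locked bevel firmly into the corner of the steel guide, stock along the rail, so that its blade swings the fence open until both are flush and the fence stands at the pattern's angle. Move the fence only with the bevel, push gently (no more than about 25 N), leave the bevel lying in the guide, and do not disturb the tack tin, thread bobbin and heel block.

Things in the scene. Friction and masses are not known exactly. Their poses are not given: they have to be found in the camera images.
- bevel: Sliding bevel, loose, lying flat, 0.5 to 0.8 kg: dark wooden stock 24 mm wide, 34 tall, with steel blade and a stop slide. Origin on the blade's hinge axis, at the underside. The stock runs along -x from its round nose (radius 11) at the origin to a brass-capped tail at x = -130; its +y side (y = 12) goes against strip or rail. Nose away from the robot at the start, yaw within 0.3 rad.
- stock_grip (a point): Where to grip the bevel: middle of the stock's width, 85 mm behind the hinge (bevel x = -85), 32 mm above its underside. Close the fingers hard (50 N) across the stock (bevel y, 24 mm), fingertips 12 to 16 mm above the bench, as strip and rail stand 10 mm high. Carry it 1 to 3 mm off the bench when seating it: held high or tilted it does not seat true.
- stop_post (a point): Tail-side face of the stop's thumb post, at bevel x = -62 mm + the stop's value, 50 high. Post 16 wide, 14 long, 35 to 59 above the bench. Push it along bevel +x with the fingertips about 8 mm apart (clamped shut they may catch it), 43 to 50 above the bench: 3 N moves it; over 5 N means its lug has butted the blade; over 8 N may tip the bevel. Back straight off.
- blade: Steel blade, 4 thick, 14.5 to 18.5 above the bevel's underside, 28 wide, from a tail 10 mm past the hinge to a round tip at 107. Origin on the hinge axis; points along its own -x; the edge at its own y = -14 lies against a leaf. Its yaw relative to the bevel is the bevel's angle: 1.45 to 1.62 rad at the start, wider than the pattern. Loose hinge, 0.02 N m: a leaf folds it unless the stop backs it.
- stop (a joint): Stop slide on the stock, metres moved towards the hinge from its tail-side end: 0 to 0.005 at the start, stroke 0.036; it meets the blade at 0.016 to 0.030, depending on the angle. 3 N of friction: it stays where pushed, and its lug on the stock's right side then keeps the blade from folding further in (this is the lock).
- pattern: Wooden pattern corner, screwed to the bench, left of the guide. Its strip, 10 high, has its contact face at y = 0 facing -y, from x = -30 to -135 mm. Origin on that face at bench height, abreast of the leaf's axis. Yaw within 0.15 rad. Set down at x = -100 the bevel clears the leaf. With the stock flat on the strip the bevel's origin is at y = -12 and its yaw equals this frame's.
- pattern_leaf: Wooden leaf of the pattern, 10 thick, 4 to 30 above the bench, 123 long, does not move. Origin on its hinge pin, 14 mm from its near end, at pattern x = 0, y = -20.5 mm; points along its own -x; contact face at its own y = +5. Its yaw relative to the pattern is the angle to copy, 0.95 to 1.25 rad. With the blade flush the bevel's origin is at pattern x = -17 mm.
- guide: Steel cutting guide, screwed to the bench about 0.19 m to the right of the pattern, with the same yaw: its rail and frame have the pattern's dimensions.
- fence: Swing fence of the guide: shape, origin and axes as pattern_leaf, plus a lip on its back. Turns about its origin with 0.045 N m friction, stays where left. Yaw relative to the guide 0.64 to 0.79 rad at the start, narrower than the pattern. Set the bevel down with its origin at guide x = -150 mm or nearer the robot to clear it; pushed along the rail, the push turns hard when flush.
- tack_tin: Open steel tin, 61 across, 22 high, bystander on the left, loose. Origin under its centre.
- thread_1: Thread bobbin, 38 across, 50 high, bystander on the left, loose. Origin under its centre.
- heel_block_3: Black heel block 64 x 60 x 14, bystander on the left, loose. Origin under its centre.

How it is judged:
By the outcome, as a careful person would: the job done as asked, in the order asked, and still so for the second after the job is handed in, with the robot touching nothing.
It also fails if it takes over 72 s, if anything falls off the work surface, if the arm or the gripper's body presses on something with over 40 N, if the wrist force passes 120 N, or if a joint passes its speed limit or range.

## Working session

There is one attempt and no reset: what is moved stays moved. The work goes in short steps, Python scripts to look and compute and a tool call to move; the robot and the scene stay as the last step left them, time stands still between calls to the robot, and variables do not carry over. Pictures are saved under pics/ and viewed, at most 10 in all, crops included, and the job is handed in when it is done.

Besides the shell and the picture viewer there is one more tool, called after ">>>" as name(argument=value, ...), one argument or row to a line, values as JSON. drive_tool: Moves the arm, as the interface text tells. Its arguments: {"type":"object","properties":{"plan":{"type":"array"},"grip_force":{"type":"number"}},"required":["plan"]}

```bash
ls; mkdir -p pics; python3 - <<'E'
from workcell import ctrl
import cv2,numpy as np,pickle
d={}
for n in("scene","top","wrist"):
    c=ctrl.capture(n); d[n]=c; cv2.imwrite(f"pics/{n}0.png",c["img"])
    print(n,c["mtx"].tolist(),np.round(c["eye"],3),np.round(c["rotation"],3).tolist(),(c["z_map"]>0).mean())
pickle.dump(d,open("c0.pkl","wb"))
s=ctrl.sense();print(s)
E
```

```text
pics
scene [[540.5802270570912, 0.0, 272.6723178108018], [0.0, 540.5802270570912, 213.0311846733094], [0.0, 0.0, 1.0]] [-0.044 -0.401  0.667] [[0.528, -0.538, 0.657], [-0.849, -0.327, 0.415], [-0.008, -0.777, -0.629]] 0.9962797619047619
top [[533.1721275250362, 0.0, 285.55387993912854], [0.0, 533.1721275250362, 211.83858084210928], [0.0, 0.0, 1.0]] [ 0.495 -0.008  1.209] [[-0.015, -0.998, 0.061], [-1.0, 0.014, -0.025], [0.024, -0.062, -0.998]] 0.9957993197278912
wrist [[330.3298557580813, 0.0, 274.72593512555846], [0.0, 330.3298557580813, 210.24584741906116], [0.0, 0.0, 1.0]] [ 0.36  -0.576  0.383] [[0.425, -0.859, -0.284], [-0.905, -0.404, -0.131], [-0.002, 0.313, -0.95]] 0.9959523809523809
{'t': 0.15, 'joints': array([-6.69718927e+01,  1.51608197e+01,  9.19626739e+01,  2.83629730e-04,
        7.29790015e+01, -2.11467385e+00]), 'joint_vel': array([ 0.03702987, -0.16422363, -0.1313002 , -0.03159032, -0.05120011,
       -0.02508168]), 'joint_efforts': array([-4.04120228e-04, -5.02847421e+01, -3.57469118e+01,  7.28979846e-02,
        2.49899825e-02, -9.43505438e-05]), 'tool_pos': array([ 0.28656802, -0.61053496,  0.23766121]), 'tcp_rot': array([[ 9.05252451e-01,  4.24873530e-01, -6.95421090e-04],
       [ 4.24874093e-01, -9.05250953e-01,  1.64817779e-03],
       [ 7.07365100e-05, -1.78748339e-03, -9.99998400e-01]]), 'wrist_force': array([-0.16080019,  0.47389296, -0.24412907]), 'wrist_torque': array([-0.00455323, -0.0263508 , -0.04463335]), 'grip_force': 0.0, 'width': 0.08821188950173249}
```

View pics/top0.png

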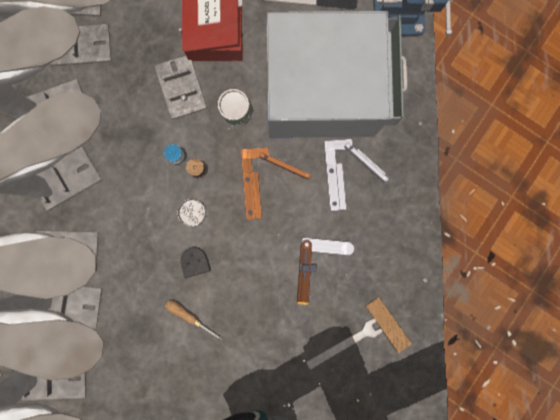

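View pics/scene0.png

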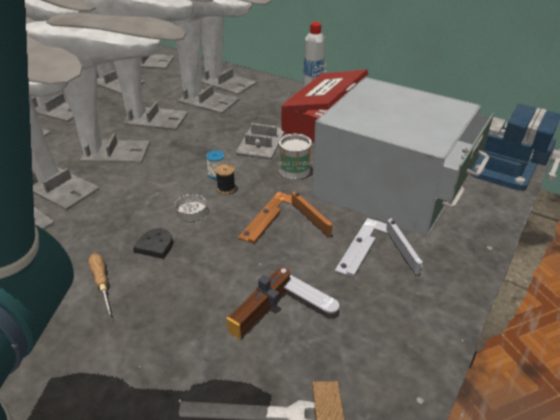

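The top view shows the bevel with its nose at (306,244) and tail at (303,303), and the blade running to (352,248). The wooden pattern has its strip at (252,190) and leaf tip at (310,177). The steel guide has its rail at (336,185) and fence tip at (387,179). The tin (192,212), bobbin (195,168) and heel block (195,262) are all on the left.

```bash
cat > h.py <<'E'
import numpy as np,cv2,pickle
def cloud(c):
    h,w=c["z_map"].shape; v,u=np.mgrid[:h,:w]; z=c["z_map"]; m=c["mtx"]
    P=np.stack([(u-m[0,2])/m[0,0]*z,(v-m[1,2])/m[1,1]*z,z],-1)
    return P@np.array(c["rotation"]).T+np.array(c["eye"])
def ray(c,uv,h):
    "cast pixels onto plane z=h"
    uv=np.atleast_2d(uv).astype(float); m=c["mtx"]
    d=np.stack([(uv[:,0]-m[0,2])/m[0,0],(uv[:,1]-m[1,2])/m[1,1],np.ones(len(uv))],-1)@np.array(c["rotation"]).T
    e=np.array(c["eye"]); return e+d*((h-e[2])/d[:,2])[:,None]
E
python3 - <<'E'
from h import *
d=pickle.load(open("c0.pkl","rb")); c=d["top"]; P=cloud(c)
for n,(u,v) in dict(nose=(306,244),tail=(303,302),stockmid=(304,290),post=(309,268),bladetip=(350,248),strip_far=(246,155),strip_near=(252,216),leafpin=(264,154),leaftip=(308,176),rail_far=(332,146),rail_near=(338,207),fpin=(349,146),ftip=(385,178),tin=(192,212),bob=(195,168),heel=(195,262),bench=(300,220),box=(330,120),boxtop=(330,60),brush=(390,325),fork=(370,330)).items():
    print(n,np.round(P[v,u],3))
hsv=cv2.cvtColor(c["img"],cv2.COLOR_BGR2HSV)
for n,(u,v) in dict(stock=(304,290),blade=(335,248),strip=(252,190),leaf=(290,167),rail=(336,190),fence=(365,160),bench=(300,220)).items(): print(n,hsv[v,u])
E
```

```text
nose [ 0.495 -0.081  0.033]
tail [ 0.369 -0.072  0.033]
stockmid [ 0.395 -0.075  0.034]
post [ 0.444 -0.085  0.058]
bladetip [ 0.485 -0.18   0.018]
strip_far [0.699 0.05  0.006]
strip_near [0.56  0.038 0.004]
leafpin [0.697 0.009 0.027]
leaftip [ 0.647 -0.089  0.027]
rail_far [ 0.718 -0.147  0.002]
rail_near [ 0.578 -0.157  0.005]
fpin [ 0.713 -0.182  0.03 ]
ftip [ 0.64  -0.26   0.032]
tin [0.571 0.173 0.003]
bob [0.665 0.16  0.042]
heel [0.459 0.166 0.012]
bench [ 0.55  -0.071  0.001]
box [ 0.741 -0.125  0.163]
boxtop [ 0.859 -0.127  0.173]
brush [ 0.313 -0.266  0.015]
fork [ 0.302 -0.222  0.011]
stock [ 11 142 122]
blade [174   6 230]
strip [ 12 156 180]
leaf [ 12 154 184]
rail [165   7 221]
fence [165   9 218]
bench [ 12  27 125]
```

>>> drive_tool(
  plan=[
    [0.039,-0.029,0,0,0,0,1],
    [0.039,-0.029,0,0,0,0,1],
    [0.039,-0.029,0,0,0,0,1],
    [0.039,-0.029,0,0,0,0,1],
    [0.039,-0.029,0,0,0,0,1],
  ],
)

```text
t: 0.78
tool_pos: [0.4021, -0.3953, 0.2384]
tcp_rot: [[0.905, 0.425, -0.0], [0.425, -0.905, 0.0], [0.0, -0.0, -1.0]]
wrist_force: [1.1, -0.3, -0.5]
width: 0.0882
grip_force: 0.0
```

>>> drive_tool(
  plan=[
    [0.039,-0.029,0,0,0,0,1],
    [0.039,-0.029,0,0,0,0,1],
    [0.039,-0.029,0,0,0,0,1],
    [0.039,-0.029,0,0,0,0,1],
    [0.039,-0.029,0,0,0,0,1],
  ],
)

```text
t: 1.4
tool_pos: [0.517, -0.1813, 0.2385]
tcp_rot: [[0.905, 0.425, -0.0], [0.425, -0.905, 0.0], [-0.0, -0.0, -1.0]]
wrist_force: [0.5, -0.5, 1.0]
width: 0.0878
grip_force: 0.0
```

>>> drive_tool(
  plan=[
    [0.039,-0.029,0,0,0,0,1],
    [0.039,-0.029,0,0,0,0,1],
    [0,0,0,0,0,8.4,1],
    [0,0,0,0,0,8.4,1],
    [0,0,0,0,0,8.4,1],
  ],
)

```text
t: 2.02
tool_pos: [0.5624, -0.0967, 0.2382]
tcp_rot: [[1.0, -0.005, -0.001], [-0.005, -1.0, 0.0], [-0.001, -0.0, -1.0]]
wrist_force: [-0.3, -0.4, -0.7]
width: 0.088
grip_force: 0.0
```

>>> drive_tool(
  plan=[
    [0,0,0,0,0,0,1],
    [0,0,0,0,0,0,1],
    [0,0,0,0,0,0,1],
    [0,0,0,0,0,0,1],
    [0,0,0,0,0,0,1],
  ],
)

```text
t: 2.65
tool_pos: [0.5626, -0.0972, 0.2387]
tcp_rot: [[1.0, -0.001, 0.0], [-0.001, -1.0, -0.0], [0.0, 0.0, -1.0]]
wrist_force: [0.2, 0.3, 0.1]
width: 0.0883
grip_force: 0.0
```

```bash
python3 - <<'E'
from workcell import ctrl
from h import *
c=ctrl.capture("wrist"); pickle.dump(c,open("w1.pkl","wb")); cv2.imwrite("pics/w1.png",c["img"])
t=ctrl.capture("top"); pickle.dump(t,open("t1.pkl","wb"))
s=ctrl.sense(); print(s["t"],s["tool_pos"],s["tcp_rot"].round(4),c["eye"])
E
```

```text
2.75 [ 0.56257771 -0.09720649  0.23869734] [[ 1.e+00 -9.e-04 -0.e+00]
 [-9.e-04 -1.e+00  0.e+00]
 [-0.e+00 -0.e+00 -1.e+00]] [ 0.64357982 -0.09745347  0.38404379]
```

View pics/w1.png

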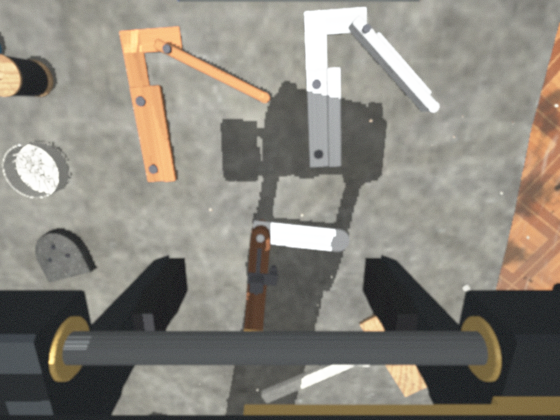

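The wrist view shows the whole workspace. The pattern strip runs from (140,90) to (175,180), with its leaf from (168,47) to (268,98). The rail is at (322,70)-(325,165) and the fence runs from (366,30) to (434,106). The bevel's nose is at (260,232), its post at (262,279) and its blade tip at (345,241).

```bash
cat >> h.py <<'E'
def rect(xy):
    r=cv2.minAreaRect((xy*1e4).astype(np.float32)); b=cv2.boxPoints(r)/1e4
    e=b[1]-b[0];f=b[2]-b[1]
    if np.hypot(*f)>np.hypot(*e): e,f=f,e
    return np.array(r[0])/1e4,np.hypot(*e),np.hypot(*f),np.arctan2(e[1],e[0]),b
def region(c,P,lo,hi,box,white=None):
    hsv=cv2.cvtColor(c["img"],cv2.COLOR_BGR2HSV)
    m=(P[...,2]>lo)&(P[...,2]<hi)&(P[...,0]>box[0])&(P[...,0]<box[1])&(P[...,1]>box[2])&(P[...,1]<box[3])
    if white is True: m&=(hsv[...,1]<40)
    if white is False: m&=(hsv[...,1]>70)
    n,l,s,_=cv2.connectedComponentsWithStats(m.astype(np.uint8)); 
    return l==1+np.argmax(s[1:,4])
E
cat > m1.py <<'E'
from h import *
def go(c):
    P=cloud(c)
    print("bench noise",P[(P[...,2]<.01)&(P[...,0]>.5)&(P[...,0]<.55)&(P[...,1]>-.05)&(P[...,1]<0)][:,2].std())
    for n,a in dict(strip=(.006,.015,(.54,.73,.0,.08),False),leaf=(.02,.036,(.6,.73,-.12,.04),False),rail=(.006,.015,(.54,.75,-.19,-.11),None),
       fence=(.02,.036,(.6,.75,-.29,-.165),True),stock=(.026,.04,(.34,.52,-.12,-.04),False),blade=(.009,.024,(.44,.53,-.22,-.085),True),post=(.048,.07,(.4,.5,-.13,-.05),None)).items():
        m=region(c,P,*a); Q=P[m]; r=rect(Q[:,:2]); print(n,m.sum(),"z",np.round(np.median(Q[:,2]),4),"c",r[0].round(4),"L,W",np.round(r[1:3],4),"ang",round(float(r[3]),4),r[4].round(3).tolist())
go(pickle.load(open("w1.pkl","rb"))); print(); go(pickle.load(open("c0.pkl","rb"))["top"])
E
python3 m1.py
```

```text
bench noise 0.0007366657168661924
strip 1267 z 0.0093 c [0.6077 0.0285] L,W [0.105  0.0147] ang 0.0707 [[0.5550000071525574, 0.03200000151991844], [0.5559999942779541, 0.017000000923871994], [0.6610000133514404, 0.02500000037252903], [0.6600000262260437, 0.03999999910593033]]
leaf 1123 z 0.0292 c [ 0.6685 -0.0422] L,W [0.1078 0.0096] ang 1.1257 [[0.640999972820282, -0.08900000154972076], [0.6499999761581421, -0.09300000220537186], [0.6959999799728394, 0.004000000189989805], [0.6869999766349792, 0.008999999612569809]]
rail 1283 z 0.0093 c [ 0.625  -0.1622] L,W [0.1045 0.0144] ang 0.0678 [[0.5720000267028809, -0.1589999943971634], [0.5730000138282776, -0.17299999296665192], [0.6779999732971191, -0.16599999368190765], [0.6769999861717224, -0.15199999511241913]]
fence 1618 z 0.029 c [ 0.6765 -0.2186] L,W [0.123  0.0106] ang 0.8193 [[0.6309999823570251, -0.25999999046325684], [0.6380000114440918, -0.2669999897480011], [0.722000002861023, -0.1770000010728836], [0.7149999737739563, -0.17000000178813934]]
stock 719 z 0.0335 c [ 0.4005 -0.0724] L,W [0.067  0.0234] ang -0.0833 [[0.365999996662
[... 1710 characters left out ...]
 L,W [0.0709 0.0245] ang -0.0817 [[0.36500000953674316, -0.08299999684095383], [0.4359999895095825, -0.08900000154972076], [0.43799999356269836, -0.06499999761581421], [0.367000013589859, -0.05900000035762787]]
blade 519 z 0.0185 c [ 0.4897 -0.1364] L,W [0.1028 0.0279] ang 1.4595 [[0.4699999988079071, -0.1860000044107437], [0.49799999594688416, -0.1889999955892563], [0.5090000033378601, -0.08699999749660492], [0.4819999933242798, -0.08399999886751175]]
post 50 z 0.0582 c [ 0.4458 -0.0778] L,W [0.0153 0.0129] ang 1.5417 [[0.4390000104904175, -0.08500000089406967], [0.4519999921321869, -0.0860000029206276], [0.4519999921321869, -0.07000000029802322], [0.4399999976158142, -0.07000000029802322]]
```

>>> drive_tool(
  plan=[
    [-0.0505,-0.008,0,0,0,0,1],
    [-0.0505,-0.008,0,0,0,0,1],
    [-0.0505,-0.008,0,0,0,0,1],
    [0,0,0,0,0,4.7,1],
    [0,0,0.04,0,0,0,1],
  ],
)

```text
t: 3.38
tool_pos: [0.4137, -0.0737, 0.202]
tcp_rot: [[0.996, -0.084, 0.009], [-0.084, -0.997, -0.002], [0.009, 0.001, -1.0]]
wrist_force: [1.3, 0.8, -0.9]
width: 0.0882
grip_force: 0.0
```

>>> drive_tool(
  plan=[
    [0,0,0.04,0,0,0,1],
    [0,0,0.04,0,0,0,1],
    [0,0,0,0,0,0,1],
    [0,0,0,0,0,0,1],
    [0,0,0,0,0,0,1],
  ],
)

```text
t: 4.0
tool_pos: [0.4129, -0.0735, 0.1209]
tcp_rot: [[0.997, -0.083, 0.004], [-0.083, -0.997, -0.001], [0.004, 0.001, -1.0]]
wrist_force: [-0.8, 0.2, -0.2]
width: 0.0882
grip_force: 0.0
```

```bash
python3 - <<'E'
from workcell import ctrl
from h import *
c=ctrl.capture("wrist"); pickle.dump(c,open("w2.pkl","wb")); cv2.imwrite("pics/w2.png",c["img"])
s=ctrl.sense(); print(s["t"],s["tool_pos"],s["tcp_rot"].round(4).tolist())
P=cloud(c)
for n,a in dict(stock=(.026,.04,(.34,.52,-.12,-.04),False),blade=(.009,.024,(.44,.53,-.22,-.085),True),post=(.048,.07,(.4,.5,-.13,-.05),None)).items():
    m=region(c,P,*a); Q=P[m]; r=rect(Q[:,:2]); print(n,m.sum(),"z",np.round(np.median(Q[:,2]),4),"c",r[0].round(4),"L,W",np.round(r[1:3],4),"ang",round(float(r[3]),4),r[4].round(4).tolist())
E
```

```text
4.05 [ 0.41275785 -0.07341224  0.12071181] [[0.9965, -0.083, 0.0037], [-0.0829, -0.9966, -0.0008], [0.0037, 0.0005, -1.0]]
stock 2446 z 0.0335 c [ 0.4002 -0.0724] L,W [0.0705 0.0237] ang -0.0935 [[0.36399999260902405, -0.08100000023841858], [0.4341999888420105, -0.08749999850988388], [0.43639999628067017, -0.06390000134706497], [0.36629998683929443, -0.05730000138282776]]
blade 5349 z 0.0179 c [ 0.4887 -0.1351] L,W [0.1032 0.0281] ang 1.4568 [[0.46880000829696655, -0.18479999899864197], [0.4966999888420105, -0.18799999356269836], [0.5084999799728394, -0.08550000190734863], [0.4805999994277954, -0.08229999989271164]]
post 561 z 0.0581 c [ 0.4444 -0.0759] L,W [0.0158 0.0136] ang 1.4861 [[0.43700000643730164, -0.08320000022649765], [0.4505999982357025, -0.08429999649524689], [0.45190000534057617, -0.06859999895095825], [0.4383000135421753, -0.06750000268220901]]
```

View pics/w2.png

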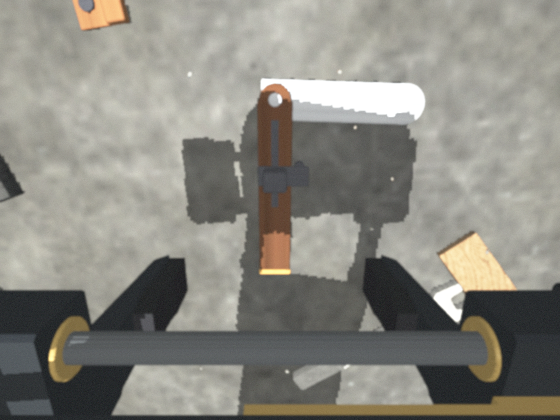

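The picture shows the stock centred between the fingers: nose at (275,95), tail at (275,271), post at (275,180), blade tip at (420,102). I'll descend.

>>> drive_tool(
  plan=[
    [-0.002,0,0.04,0,0,0.2,1],
    [0,0,0.04,0,0,0,1],
    [0,0,0.02,0,0,0,1],
    [0,0,0,0,0,0,1],
    [0,0,0,0,0,0,1],
  ],
)

```text
t: 4.68
tool_pos: [0.4106, -0.0732, 0.0201]
tcp_rot: [[0.996, -0.086, 0.002], [-0.086, -0.996, -0.001], [0.003, 0.0, -1.0]]
wrist_force: [0.6, 0.6, 0.2]
width: 0.0878
grip_force: 0.0
```

>>> drive_tool(
  plan=[
    [0,0,0,0,0,0,1],
    [0,0,0,0,0,0,1],
    [0,0,0,0,0,0,1],
    [0,0,0,0,0,0,1],
    [0,0,0,0,0,0,1],
  ],
)

```text
t: 5.3
tool_pos: [0.409, -0.0728, 0.0187]
tcp_rot: [[0.996, -0.086, -0.0], [-0.086, -0.996, 0.0], [-0.0, -0.0, -1.0]]
wrist_force: [0.3, -0.0, -0.8]
width: 0.0879
grip_force: 0.0
```

>>> drive_tool(
  plan=[
    [0.001,0,0.006,0,0,0,1],
    [0,0,0,0,0,0,1],
    [0,0,0,0,0,0,0],
    [0,0,0,0,0,0,0],
    [0,0,0,0,0,0,0],
  ],
  grip_force=50,
)

```text
t: 5.92
tool_pos: [0.4102, -0.073, 0.0128]
tcp_rot: [[0.996, -0.086, 0.0], [-0.086, -0.996, -0.0], [0.0, 0.0, -1.0]]
wrist_force: [-0.3, -0.8, -0.6]
width: 0.0603
grip_force: 0.0
```

>>> drive_tool(
  plan=[
    [0,0,0,0,0,0,0],
    [0,0,0,0,0,0,0],
    [0,0,0,0,0,0,0],
    [0,0,0,0,0,0,0],
    [0,0,0,0,0,0,0],
  ],
)

```text
t: 6.55
tool_pos: [0.4101, -0.073, 0.0127]
tcp_rot: [[0.996, -0.086, -0.0], [-0.086, -0.996, -0.0], [-0.0, 0.0, -1.0]]
wrist_force: [0.2, -0.5, 0.1]
width: 0.0237
grip_force: 50.0
```

>>> drive_tool(
  plan=[
    [0,0,-0.003,0,0,0,0],
    [0,0,0,0,0,0,0],
    [0.01,-0.008,0,0,0,0,0],
    [0.018,-0.015,0,0,0,0,0],
    [0.018,-0.015,0,0,0,0,0],
  ],
)

```text
t: 7.18
tool_pos: [0.4602, -0.0382, 0.0154]
tcp_rot: [[0.996, -0.087, -0.0], [-0.087, -0.996, 0.0], [-0.0, -0.0, -1.0]]
wrist_force: [0.3, -0.0, -8.0]
width: 0.0236
grip_force: 50.0
```

>>> drive_tool(
  plan=[
    [0.018,-0.015,0,0,0,0,0],
    [0.018,-0.015,0,0,0,0,0],
    [0.009,-0.009,0,0,0,-2.2,0],
    [0,0,0,0,0,-3.4,0],
    [0,0,0,0,0,-3.2,0],
  ],
)

```text
t: 7.8
tool_pos: [0.5073, -0.0036, 0.0153]
tcp_rot: [[0.997, 0.071, -0.001], [0.071, -0.997, -0.0], [-0.001, -0.0, -1.0]]
wrist_force: [-0.5, -0.2, -8.8]
width: 0.0237
grip_force: 50.0
```

>>> drive_tool(
  plan=[
    [0,0,0,0,0,0,0],
    [0,0,0,0,0,0,0],
    [0,0,0,0,0,0,0],
    [0,0,0,0,0,0,0],
    [0,0,0,0,0,0,0],
  ],
)

```text
t: 8.43
tool_pos: [0.5074, -0.0042, 0.0157]
tcp_rot: [[0.998, 0.067, 0.0], [0.067, -0.998, 0.0], [0.0, -0.0, -1.0]]
wrist_force: [1.4, -0.1, -7.4]
width: 0.0236
grip_force: 50.0
```

```bash
python3 - <<'E'
from workcell import ctrl
from h import *
c=ctrl.capture("wrist"); pickle.dump(c,open("w3.pkl","wb")); cv2.imwrite("pics/w3.png",c["img"])
t=ctrl.capture("top"); pickle.dump(t,open("t3.pkl","wb"))
s=ctrl.sense(); print(s["t"],s["tool_pos"],s["tcp_rot"].round(4).tolist(),s["wrist_force"],s["wrist_torque"])
P=cloud(c)
for n,a in dict(strip=(.006,.015,(.54,.73,.0,.08),False),leaf=(.022,.036,(.6,.73,-.12,.04),False),blade=(.013,.027,(.52,.64,-.15,-.02),True),post=(.048,.07,(.5,.6,-.04,.03),None),bench=(-.01,.01,(.5,.7,-.2,-.1),None)).items():
    m=region(c,P,*a); Q=P[m]; r=rect(Q[:,:2]); print(n,m.sum(),"z",np.round(np.median(Q[:,2]),4),"c",r[0].round(4),"L,W",np.round(r[1:3],4),"ang",round(float(r[3]),4),r[4].round(4).tolist())
E
```

```text
8.525 [ 0.507441   -0.00413916  0.01575363] [[0.9978, 0.0669, 0.0001], [0.0669, -0.9978, -0.0], [0.0001, 0.0, -1.0]] [ 0.29617219 -0.21738447 -8.52716751] [ 0.01553731  0.22477651 -0.00717497]
strip 5585 z 0.0093 c [0.5906 0.0278] L,W [0.0699 0.0145] ang 0.0689 [[0.5552999973297119, 0.032600000500679016], [0.5562999844551086, 0.01810000091791153], [0.6259999871253967, 0.023000000044703484], [0.625, 0.03739999979734421]]
leaf 214 z 0.0352 c [0.6015 0.0014] L,W [0.0133 0.003 ] ang 1.5671 [[0.6000000238418579, -0.0052999998442828655], [0.6029999852180481, -0.0052999998442828655], [0.6029999852180481, 0.008100000210106373], [0.6000000238418579, 0.008100000210106373]]
blade 14876 z 0.02 c [ 0.5949 -0.0631] L,W [0.0871 0.0282] ang -1.5337 [[0.579200029373169, -0.020099999383091927], [0.5824000239372253, -0.1071000024676323], [0.6105999946594238, -0.10610000044107437], [0.6072999835014343, -0.01899999938905239]]
post 2247 z 0.0606 c [ 0.5422 -0.0019] L,W [0.016  0.0141] ang -1.5079 [[0.534600019454956, 0.00570000009611249], [0.5356000065803528, -0.010300000198185444], [0.5497000217437744, -0.009399999864399433], [0.5486999750137329, 0.006599999964237213]]
bench 19241 z -0.0006 c [ 0.5687 -0.1315] L,W [0.1374 0.063 ] ang 0.0005 [[0.5, -0.10000000149011612], [0.5, -0.163100004196167], [0.6373999714851379, -0.16300000250339508], [0.6373000144958496, -0.10000000149011612]]
```

View pics/w3.png

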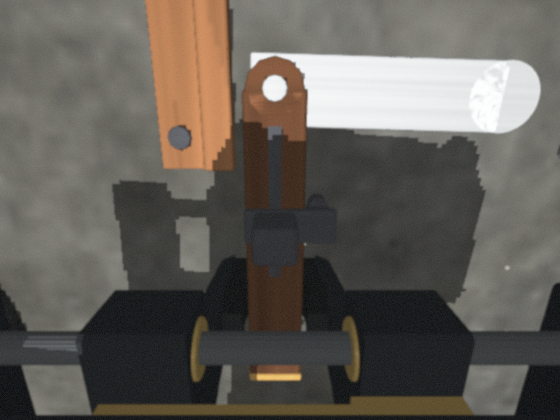

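The bevel is level in the grip, 7 mm clear of the strip, whose right edge runs from (230,0) to (232,168). The nose is at (275,60) and the blade tip at (538,92). I'll advance along the strip.

>>> drive_tool(
  plan=[
    [0.01,-0.001,0,0,0,-0.1,0],
    [0.016,-0.001,0,0,0,0,0],
    [0.016,-0.001,0,0,0,0,0],
    [0.016,-0.001,0,0,0,0,0],
    [0.014,0,0,0,0,0,0],
  ],
)

```text
t: 9.15
tool_pos: [0.5804, 0.005, 0.0156]
tcp_rot: [[0.998, 0.069, 0.0], [0.069, -0.998, 0.0], [0.0, -0.0, -1.0]]
wrist_force: [0.1, -0.2, -7.3]
width: 0.0233
grip_force: 50.0
```

>>> drive_tool(
  plan=[
    [0,-0.001,0,0,0,0,0],
    [0,-0.001,0,0,0,0,0],
    [0,0,0,0,0,0,0],
    [0,0,0,0,0,0,0],
    [0,0,0,0,0,0,0],
  ],
)

```text
t: 9.78
tool_pos: [0.5786, 0.0068, 0.0158]
tcp_rot: [[0.998, 0.069, 0.0], [0.069, -0.998, 0.0], [0.0, -0.0, -1.0]]
wrist_force: [1.4, 0.3, -7.7]
width: 0.0235
grip_force: 50.0
```

>>> drive_tool(
  plan=[
    [0,-0.0005,0.001,0,0,0,0],
    [0,-0.0005,0,0,0,0,0],
    [0,-0.0005,0,0,0,0,0],
    [0,0,0,0,0,0,0],
    [0,0,0,0,0,0,0],
  ],
)

```text
t: 10.4
tool_pos: [0.5786, 0.008, 0.0147]
tcp_rot: [[0.998, 0.069, -0.0], [0.069, -0.998, -0.0], [-0.0, 0.0, -1.0]]
wrist_force: [0.1, -2.6, -7.2]
width: 0.0235
grip_force: 50.0
```

```bash
cat > s.py <<'E'
from workcell import ctrl
import numpy as np
s=ctrl.sense(); a=.069; R=np.array([[np.cos(a),np.sin(a)],[-np.sin(a),np.cos(a)]])
x=s["tcp_rot"][:,0]
print("t",s["t"],"tcp",s["tool_pos"].round(4),"yaw",np.arctan2(x[1],x[0]).round(4))
for n,o in dict(pat=(.691,.027),gui=(.708,-.164)).items(): print(n,"bevel origin mm",((R@(s["tool_pos"][:2]-o)+[.085,0])*1e3).round(1))
print("F along pattern x,y",(R@s["wrist_force"][:2]).round(2),"z",s["wrist_force"][2].round(2),"Tz",s["wrist_torque"].round(3),s["width"],s["grip_force"])
E
python3 s.py
```

```text
t 10.4 tcp [0.5786 0.008  0.0147] yaw 0.0688
pat bevel origin mm [-28.4 -11.2]
gui bevel origin mm [-32.2 180.5]
F along pattern x,y [-0.12 -2.55] z -7.2 Tz [-0.483  0.27  -0.107] 0.023530765296927488 50.00033162534237
```

>>> drive_tool(
  plan=[
    [0,-0.0005,0,0,0,0,0],
    [0,-0.0005,0,0,0,0,0],
    [0,0,0,0,0,0,0],
    [0,0,0,0,0,0,0],
    [0,0,0,0,0,0,0],
  ],
)

```text
t: 11.02
tool_pos: [0.5786, 0.008, 0.0147]
tcp_rot: [[0.998, 0.069, -0.0], [0.069, -0.998, -0.002], [-0.0, 0.002, -1.0]]
wrist_force: [-1.7, -6.8, -7.5]
width: 0.0234
grip_force: 50.0
```

```bash
python3 s.py
```

```text
t 11.025 tcp [0.5786 0.008  0.0147] yaw 0.0692
pat bevel origin mm [-28.4 -11.2]
gui bevel origin mm [-32.2 180.5]
F along pattern x,y [-2.16 -6.63] z -7.53 Tz [-1.239  0.266 -0.125] 0.0234459908670393 50.00626791268587
```

>>> drive_tool(
  plan=[
    [0.002,0,0,0,0,0,0],
    [0.002,0,0,0,0,0,0],
    [0.002,0,0,0,0,0,0],
    [0.002,0,0,0,0,0,0],
    [0.001,0,0,0,0,0,0],
  ],
)

```text
t: 11.65
tool_pos: [0.5847, 0.0084, 0.0138]
tcp_rot: [[0.998, 0.069, -0.006], [0.069, -0.998, -0.002], [-0.006, 0.002, -1.0]]
wrist_force: [-6.9, -8.8, -4.2]
width: 0.0235
grip_force: 50.0
```

```bash
python3 s.py
```

```text
t 11.65 tcp [0.5847 0.0084 0.0138] yaw 0.0694
pat bevel origin mm [-22.3 -11.2]
gui bevel origin mm [-26.1 180.5]
F along pattern x,y [-7.46 -8.26] z -4.21 Tz [-1.338  1.122 -0.058] 0.02352225775105223 50.00573191791773
```

>>> drive_tool(
  plan=[
    [0,0,0,0,0,0,0],
    [0,0,0,0,0,0,0],
    [0,0,0,0,0,0,0],
    [0,0,0,0,0,0,0],
    [0,0,0,0,0,0,0],
  ],
)

```text
t: 12.28
tool_pos: [0.5848, 0.0084, 0.0138]
tcp_rot: [[0.998, 0.069, -0.006], [0.069, -0.998, -0.002], [-0.006, 0.002, -1.0]]
wrist_force: [-6.3, -7.9, -5.2]
width: 0.0238
grip_force: 50.0
```

```bash
python3 s.py; python3 - <<'E'
from workcell import ctrl
from h import *
c=ctrl.capture("wrist"); pickle.dump(c,open("w4.pkl","wb")); s=ctrl.capture("scene"); pickle.dump(s,open("s4.pkl","wb"))
cv2.imwrite("pics/c4.png",np.hstack([c["img"],cv2.resize(s["img"][150:360,200:380],None,fx=2,fy=2)])[:, -800:] if 0 else np.vstack([c["img"][:, :], ]))
cv2.imwrite("pics/s4.png",cv2.resize(s["img"][150:290,210:380],None,fx=4,fy=4,interpolation=2))
E
```

```text
t 12.275 tcp [0.5848 0.0084 0.0138] yaw 0.0694
pat bevel origin mm [-22.2 -11.2]
gui bevel origin mm [-26.  180.5]
F along pattern x,y [-6.82 -7.42] z -5.23 Tz [-1.292  1.074 -0.091] 0.02384087206814277 50.00581964850426
```

View pics/c4.png

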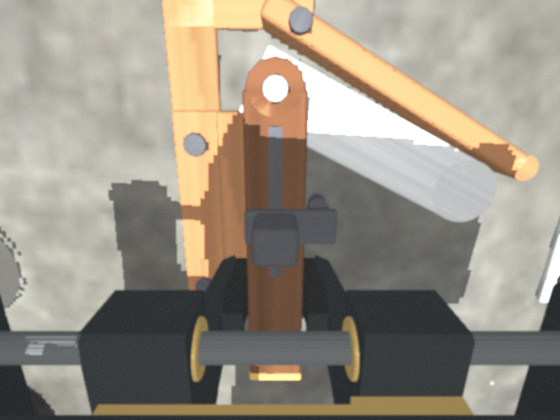

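The picture shows the blade lying along the leaf: hinge cap at (275,88), leaf from (300,20) to (525,168), and blade tip near (465,200). They look nearly parallel, so I'll measure it.

```bash
cat > m4.py <<'E'
from h import *
import sys
def meas(c,leafbox,bladebox,white,lift=.0015):
    P=cloud(c)
    m=region(c,P,.024,.036,leafbox,white); Q=P[m]; r=rect(Q[:,:2]); print("leaf",m.sum(),np.median(Q[:,2]).round(4),"L,W",np.round(r[1:3],4),"ang",round(float(r[3]),4),r[4].round(4).tolist()); lr=r
    m=region(c,P,.0125,.0225,bladebox,True); Q=P[m]; r=rect(Q[:,:2]); print("blade",m.sum(),np.median(Q[:,2]).round(4),"L,W",np.round(r[1:3],4),"ang",round(float(r[3]),4),r[4].round(4).tolist())
    # blade rear edge line: for points binned along blade direction take the rear extreme
    a=lr[3]%np.pi; d=np.array([np.cos(a),np.sin(a)]); n=np.array([np.sin(a),-np.cos(a)])
    if n[0]>0: n=-n   # n: towards robot, rear
    t=Q[:,:2]@d; q=Q[:,:2]@n; b=np.arange(t.min()+.012,t.max()-.02,.004)
    e=np.array([(x,np.percentile(q[(t>x)&(t<x+.004)],98)) for x in b if ((t>x)&(t<x+.004)).sum()>10])
    lf=(lr[4]@n).max()
    k=np.polyfit(e[:,0],e[:,1],1); print("blade rear edge vs leaf: slope",k[0].round(4),"dist mean from leaf face mm",((e[:,1].mean()-lf)*1e3).round(2),"(28 if flush)", ((e[:,1]-lf)*1e3).round(1))
    u=cv2.HoughCircles(cv2.cvtColor(c["img"],cv2.COLOR_BGR2GRAY)[40:140,220:330],cv2.HOUGH_GRADIENT,1,30,param1=100,param2=12,minRadius=8,maxRadius=20)
    if u is not None:
        uv=u[0,0,:2]+[220,40]; H=ray(c,uv,.034+lift)[0]; print("hinge px",uv,u[0,0,2],"world",H.round(4),"dist to leaf face mm",((H[:2]@n-lf)*1e3).round(2),"(14 if flush)")
        print("zmap there",P[int(uv[1]),int(uv[0])].round(4)); return H
E
python3 - <<'E'
from m4 import *
c=pickle.load(open("w4.pkl","rb")); meas(c,(.62,.73,-.12,.04),(.58,.69,-.12,-.0),False)
P=cloud(c); m=region(c,P,.006,.014,(.54,.67,.0,.08),False); r=rect(P[m][:,:2]); print("strip",r)
E
```

```text
leaf 9127 0.0292 L,W [0.1232 0.0105] ang 1.1266 [[0.640500009059906, -0.08910000324249268], [0.6499999761581421, -0.09369999915361404], [0.7028999924659729, 0.01759999990463257], [0.6934000253677368, 0.022099999710917473]]
blade 13731 0.0184 L,W [0.097 0.029] ang 1.1732 [[0.6152999997138977, -0.07900000363588333], [0.6420999765396118, -0.09019999951124191], [0.6797000169754028, -0.0007999999797903001], [0.652899980545044, 0.010499999858438969]]
blade rear edge vs leaf: slope 0.045 dist mean from leaf face mm 28.52 (28 if flush) [27.1 27.2 27.4 27.6 27.9 27.9 28.2 28.3 28.6 28.7 28.7 29.2 29.2 29.4
 29.7 29.8 29.9]
hinge px [274.5  87.5] 13.0 world [0.6703 0.0143 0.0355] dist to leaf face mm 17.57 (14 if flush)
zmap there [0.6704 0.0145 0.0368]
strip (array([0.62505889, 0.03119656]), np.float32(0.070472755), np.float32(0.012137296), np.float32(0.06916158), array([[0.5894874 , 0.03481564],
       [0.59032613, 0.02270736],
       [0.6606304 , 0.02757748],
       [0.65979165, 0.03968576]], dtype=float32))
```

>>> drive_tool(
  plan=[
    [0.0,0,-0.001,0,0,0,0],
    [0.001,0,0,0,0,0,0],
    [0.001,0,0,0,0,0,0],
    [0,0,0,0,0,0,0],
    [0,0,0,0,0,0,0],
  ],
)

```text
t: 13.0
tool_pos: [0.5866, 0.0086, 0.0144]
tcp_rot: [[0.998, 0.069, -0.006], [0.069, -0.998, -0.002], [-0.006, 0.002, -1.0]]
wrist_force: [-4.6, -7.2, -7.0]
width: 0.0234
grip_force: 50.0
```

```bash
python3 s.py
```

```text
t 13.0 tcp [0.5866 0.0086 0.0144] yaw 0.0694
pat bevel origin mm [-20.4 -11.2]
gui bevel origin mm [-24.2 180.5]
F along pattern x,y [-5.07 -6.83] z -7.03 Tz [-1.404  1.038 -0.078] 0.023388152581932272 50.007050670683384
```

>>> drive_tool(
  plan=[
    [0.001,0,0,0,0,0,0],
    [0.001,0,0,0,0,0,0],
    [0,0,0,0,0,0,0],
    [0,0,0,0,0,0,0],
    [0,0,0,0,0,0,0],
  ],
)

```text
t: 13.62
tool_pos: [0.5887, 0.0087, 0.0144]
tcp_rot: [[0.998, 0.069, -0.006], [0.069, -0.998, -0.002], [-0.006, 0.002, -1.0]]
wrist_force: [-5.3, -8.4, -7.3]
width: 0.0233
grip_force: 50.0
```

```bash
python3 s.py
```

```text
t 13.625 tcp [0.5887 0.0087 0.0144] yaw 0.0693
pat bevel origin mm [-18.3 -11.2]
gui bevel origin mm [-22.1 180.5]
F along pattern x,y [-5.87 -8.05] z -7.25 Tz [-1.374  1.024 -0.043] 0.023297719640133763 50.006700307130814
```

>>> drive_tool(
  plan=[
    [0.001,0,0,0,0,0,0],
    [0.001,0,0,0,0,0,0],
    [0,0,0,0,0,0,0],
    [0,0,0,0,0,0,0],
    [0,0,0,0,0,0,0],
  ],
)

```text
t: 14.25
tool_pos: [0.5898, 0.0088, 0.0144]
tcp_rot: [[0.998, 0.069, -0.008], [0.069, -0.998, -0.002], [-0.008, 0.002, -1.0]]
wrist_force: [-6.9, -9.2, -5.0]
width: 0.0233
grip_force: 50.0
```

```bash
python3 s.py
```

```text
t 14.25 tcp [0.5898 0.0088 0.0144] yaw 0.0694
pat bevel origin mm [-17.2 -11.2]
gui bevel origin mm [-21.  180.5]
F along pattern x,y [-7.54 -8.69] z -4.99 Tz [-1.338  1.341 -0.089] 0.02332567159544959 50.00590492039919
```

>>> drive_tool(
  plan=[
    [0.001,0,0,0,0.5,0,0],
    [0.001,0,0,0,0,0,0],
    [0.001,0,0,0,0,0,0],
    [0,0,0,0,0,0,0],
    [0,0,0,0,0,0,0],
  ],
)

```text
t: 14.88
tool_pos: [0.59, 0.0088, 0.0138]
tcp_rot: [[0.998, 0.07, -0.005], [0.07, -0.998, -0.002], [-0.005, 0.001, -1.0]]
wrist_force: [-13.9, -8.5, -0.8]
width: 0.0235
grip_force: 50.0
```

```bash
python3 s.py;  python3 - <<'E'
from workcell import ctrl
from m4 import *
c=ctrl.capture("wrist"); pickle.dump(c,open("w5.pkl","wb")); meas(c,(.62,.73,-.12,.04),(.58,.69,-.12,-.0),False)
E
```

```text
t 14.875 tcp [0.59   0.0088 0.0138] yaw 0.0696
pat bevel origin mm [-17.  -11.2]
gui bevel origin mm [-20.8 180.5]
F along pattern x,y [-14.44  -7.55] z -0.8 Tz [-1.512  2.253 -0.083] 0.023539121536293228 50.00573940575123
leaf 8819 0.0292 L,W [0.1241 0.0104] ang 1.1267 [[0.6402000188827515, -0.09000000357627869], [0.6496000289916992, -0.09449999779462814], [0.7028999924659729, 0.017500000074505806], [0.6934999823570251, 0.02199999988079071]]
blade 13483 0.0184 L,W [0.0978 0.0285] ang 1.1254 [[0.6154999732971191, -0.07609999924898148], [0.6413000226020813, -0.08839999884366989], [0.6833999752998352, -9.999999747378752e-05], [0.6575999855995178, 0.012199999764561653]]
blade rear edge vs leaf: slope -0.0069 dist mean from leaf face mm 27.33 (28 if flush) [27.5 27.5 27.4 27.5 27.4 27.4 27.5 27.4 27.4 27.2 27.4 27.2 27.3 27.1
 27.1 27.1 27.1]
hinge px [274.5  86.5] 13.0 world [0.6758 0.0147 0.0355] dist to leaf face mm 12.84 (14 if flush)
zmap there [0.6759 0.0149 0.0362]
```

>>> drive_tool(
  plan=[
    [0,0,0.0008,0,0,0,0],
    [-0.001,0.0005,0.0006,0,-0.3,0,0],
    [-0.0005,0.0005,0,0,0,0,0],
    [0,0,0,0,0,0,0],
    [0,0,0,0,0,0,0],
  ],
)

```text
t: 15.55
tool_pos: [0.5898, 0.0087, 0.013]
tcp_rot: [[0.998, 0.069, -0.008], [0.069, -0.998, -0.001], [-0.008, 0.0, -1.0]]
wrist_force: [-13.4, -6.3, -0.0]
width: 0.0233
grip_force: 50.0
```

```bash
python3 s.py
```

```text
t 15.55 tcp [0.5898 0.0087 0.013 ] yaw 0.0692
pat bevel origin mm [-17.2 -11.2]
gui bevel origin mm [-21.  180.5]
F along pattern x,y [-13.79  -5.37] z -0.05 Tz [-0.868  1.788 -0.061] 0.02329246263398493 50.003951378166676
```

>>> drive_tool(
  plan=[
    [-0.0005,0,0.0004,0,0.3,0,0],
    [-0.0005,0.0002,0,0,0,0,0],
    [-0.0005,0,0,0,0,0,0],
    [0,0,0,0,0,0,0],
    [0,0,0,0,0,0,0],
  ],
)

```text
t: 16.18
tool_pos: [0.5899, 0.0087, 0.0128]
tcp_rot: [[0.998, 0.069, 0.001], [0.069, -0.998, 0.0], [0.001, 0.0, -1.0]]
wrist_force: [-8.6, -4.8, -3.9]
width: 0.0237
grip_force: 50.0
```

```bash
python3 s.py
```

```text
t 16.175 tcp [0.5899 0.0087 0.0128] yaw 0.069
pat bevel origin mm [-17.2 -11.3]
gui bevel origin mm [-21.  180.5]
F along pattern x,y [-8.94 -4.23] z -3.9 Tz [-0.71   1.34   0.013] 0.023730423603890598 50.00233702361584
```

>>> drive_tool(
  plan=[
    [0,0,0,0,0,0,0.6],
    [0,0,0,0,0,0,0.6],
    [0,0,0,0,0,0,0.6],
    [0,0,0,0,0,0,0.6],
    [0,0,0,0,0,0,0.6],
  ],
)

```text
t: 16.8
tool_pos: [0.594, 0.0092, 0.0141]
tcp_rot: [[0.998, 0.069, 0.009], [0.069, -0.998, 0.001], [0.009, -0.0, -1.0]]
wrist_force: [0.1, -0.1, -0.2]
width: 0.0531
grip_force: 0.0
```

```bash
python3 s.py;  python3 - <<'E'
from workcell import ctrl
from m4 import *
c=ctrl.capture("wrist"); pickle.dump(c,open("w6.pkl","wb")); meas(c,(.62,.73,-.12,.04),(.58,.69,-.12,-.0),False,0)
P=cloud(c); m=region(c,P,.048,.07,(.58,.68,-.04,.06)); Q=P[m]; r=rect(Q[:,:2]); print("post",np.median(Q[:,2]),r)
m=region(c,P,.028,.038,(.58,.7,-.02,.04),False); Q=P[m]; r=rect(Q[:,:2]); print("stock",np.median(Q[:,2]),r)
E
```

```text
t 16.8 tcp [0.594  0.0092 0.0141] yaw 0.0689
pat bevel origin mm [-13.  -11.1]
gui bevel origin mm [-16.7 180.7]
F along pattern x,y [ 0.08 -0.09] z -0.24 Tz [0.053 0.063 0.031] 0.05305655693880844 0.0
leaf 8379 0.0292 L,W [0.1236 0.0104] ang 1.1257 [[0.6403999924659729, -0.08950000256299973], [0.6496999859809875, -0.09390000253915787], [0.7028999924659729, 0.01759999990463257], [0.6935999989509583, 0.022099999710917473]]
blade 12903 0.0179 L,W [0.0979 0.0285] ang 1.1256 [[0.6154999732971191, -0.07620000094175339], [0.6412000060081482, -0.0885000005364418], [0.6833999752998352, -0.00019999999494757503], [0.6575999855995178, 0.01209999993443489]]
blade rear edge vs leaf: slope -0.0055 dist mean from leaf face mm 27.27 (28 if flush) [27.5 27.4 27.4 27.4 27.3 27.3 27.3 27.4 27.2 27.2 27.3 27.2 27.1 27.2
 27.2 27.1 27. ]
hinge px [274.5 100.5] 13.6 world [0.6749 0.0147 0.034 ] dist to leaf face mm 13.65 (14 if flush)
zmap there [0.6751 0.0149 0.0358]
post 0.057965540720776726 (array([0.62424873, 0.01100062]), np.float32(0.016110597), np.float32(0.014249748), np.float32(-1.4991678), array([[0.61656564, 0.01852534],
       [0.61771864, 0.00245605],
       [0.63193184, 0.00347591],
       [0.6307788 , 0.0195452 ]], dtype=float32))
stock 0.03334370228106173 (array([0.65755542, 0.01335695]), np.float32(0.055641327), np.float32(0.023954673), np.float32(0.07099486), array([[ 6.2895525e-01,  2.3330655e-02],
       [ 6.3065445e-01, -5.6367548e-04],
       [ 6.8615562e-01,  3.3832551e-03],
       [ 6.8445641e-01,  2.7277585e-02]], dtype=float32))
```

>>> drive_tool(
  plan=[
    [0,0,-0.01,0,-0.5,0,0.6],
    [-0.003,0,-0.022,0,0,0,0.6],
    [0,0,0,0,0,0,0.6],
    [0,0,0,0,0,0,0.09],
    [0,0,0,0,0,0,0.09],
  ],
  grip_force=20,
)

```text
t: 17.48
tool_pos: [0.59, 0.0089, 0.0451]
tcp_rot: [[0.998, 0.069, -0.001], [0.069, -0.998, 0.0], [-0.001, -0.0, -1.0]]
wrist_force: [-0.9, -0.1, 0.1]
width: 0.0348
grip_force: 0.0
```

>>> drive_tool(
  plan=[
    [0,0,0,0,0,0,0.09],
    [0,0,0,0,0,0,0.09],
    [0,0,0,0,0,0,0.09],
    [0,0,0,0,0,0,0.09],
    [0,0,0,0,0,0,0.09],
  ],
)

```text
t: 18.1
tool_pos: [0.5907, 0.0089, 0.0459]
tcp_rot: [[0.998, 0.069, -0.0], [0.069, -0.998, 0.0], [-0.0, -0.0, -1.0]]
wrist_force: [0.8, 0.2, 1.2]
width: 0.0078
grip_force: 0.0
```

```bash
python3 s.py
```

```text
t 18.1 tcp [0.5907 0.0089 0.0459] yaw 0.0688
pat bevel origin mm [-16.4 -11.1]
gui bevel origin mm [-20.1 180.6]
F along pattern x,y [0.84 0.12] z 1.15 Tz [0.001 0.019 0.028] 0.007816908622010512 0.0
```

>>> drive_tool(
  plan=[
    [0.004,0,0,0,0,0,0.09],
    [0.004,0,0,0,0,0,0.09],
    [0.003,0,0,0,0,0,0.09],
    [0.002,0,0,0,0,0,0.09],
    [0.002,0,0,0,0,0,0.09],
  ],
)

```text
t: 18.73
tool_pos: [0.6057, 0.01, 0.0458]
tcp_rot: [[0.998, 0.069, -0.0], [0.069, -0.998, 0.0], [-0.0, -0.0, -1.0]]
wrist_force: [0.2, -0.2, -1.1]
width: 0.0079
grip_force: 0.0
```

>>> drive_tool(
  plan=[
    [0.002,0,0,0,0,0,0.09],
    [0.002,0,0,0,0,0,0.09],
    [0.002,0,0,0,0,0,0.09],
    [0,0,0,0,0,0,0.09],
    [0,0,0,0,0,0,0.09],
  ],
)

```text
t: 19.35
tool_pos: [0.6113, 0.0104, 0.0458]
tcp_rot: [[0.998, 0.069, -0.001], [0.069, -0.998, 0.0], [-0.001, -0.0, -1.0]]
wrist_force: [-3.4, -0.5, 2.2]
width: 0.008
grip_force: 1.5
```

```bash
python3 s.py
```

```text
t 19.35 tcp [0.6113 0.0104 0.0458] yaw 0.0688
pat bevel origin mm [  4.4 -11.1]
gui bevel origin mm [  0.6 180.6]
F along pattern x,y [-3.46 -0.22] z 2.19 Tz [-0.007  0.525  0.044] 0.008032206431056193 1.488885898143053
```

>>> drive_tool(
  plan=[
    [0.002,0,0,0,0,0,0.09],
    [0.002,0,0,0,0,0,0.09],
    [0.002,0,0,0,0,0,0.09],
    [0.001,0,0,0,0,0,0.09],
    [0,0,0,0,0,0,0.09],
  ],
)

```text
t: 19.98
tool_pos: [0.6188, 0.0109, 0.0458]
tcp_rot: [[0.998, 0.069, 0.0], [0.069, -0.998, 0.0], [0.0, -0.0, -1.0]]
wrist_force: [-1.5, -0.2, 0.3]
width: 0.008
grip_force: 1.1
```

```bash
python3 s.py; python3 - <<'E'
from workcell import ctrl
from m4 import *
c=ctrl.capture("wrist"); pickle.dump(c,open("w7.pkl","wb")); meas(c,(.62,.73,-.12,.04),(.58,.69,-.12,-.0),False,0)
cv2.imwrite("pics/w7.png",cv2.resize(c["img"][60:340,200:480],None,fx=2,fy=2))
E
```

```text
t 19.975 tcp [0.6188 0.0109 0.0458] yaw 0.0688
pat bevel origin mm [ 11.8 -11.1]
gui bevel origin mm [  8.  180.6]
F along pattern x,y [-1.51 -0.1 ] z 0.28 Tz [ 0.036  0.339 -0.009] 0.007990503133491467 1.1399620212614536
leaf 4398 0.0293 L,W [0.1236 0.0099] ang 1.1276 [[0.6406999826431274, -0.08980000019073486], [0.6496000289916992, -0.09399999678134918], [0.7027000188827515, 0.01769999973475933], [0.6937000155448914, 0.021900000050663948]]
blade 7646 0.0179 L,W [0.0971 0.0279] ang 1.1237 [[0.6154999732971191, -0.07580000162124634], [0.6406999826431274, -0.08789999783039093], [0.682699978351593, -0.0003000000142492354], [0.6575000286102295, 0.011699999682605267]]
blade rear edge vs leaf: slope -0.008 dist mean from leaf face mm 27.56 (28 if flush) [27.9 27.8 27.7 27.7 27.7 27.6 27.5 27.6 27.7 27.4 27.7 27.4 27.6 27.4
 27.3 27.3 27.3]
hinge px [280.5 110.5] 15.9 world [0.6958 0.0134 0.034 ] dist to leaf face mm -5.55 (14 if flush)
zmap there [0.6959 0.0135 0.0291]
```

View pics/w7.png

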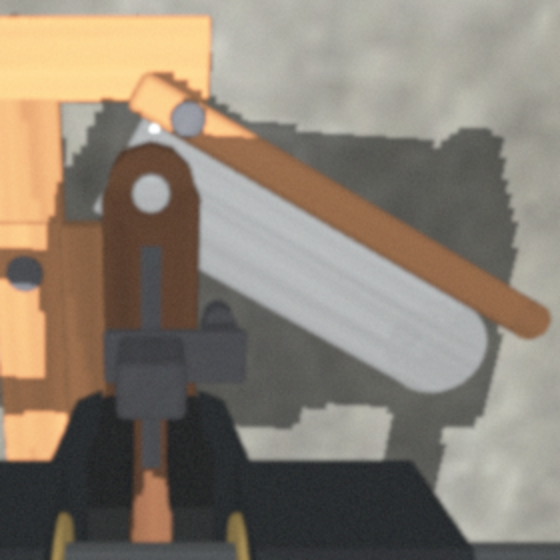

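The lug, at (217,313) in the crop, is still about 5 mm short of the blade's rear edge at (217,280). The blade lies flush on the leaf.

>>> drive_tool(
  plan=[
    [0.001,0,0,0,0,0,0.09],
    [0.001,0,0,0,0,0,0.09],
    [0.001,0,0,0,0,0,0.09],
    [0.001,0,0,0,0,0,0.09],
    [0,0,0,0,0,0,0.09],
  ],
)

```text
t: 20.65
tool_pos: [0.6227, 0.0112, 0.0458]
tcp_rot: [[0.998, 0.069, 0.0], [0.069, -0.998, 0.0], [0.0, -0.0, -1.0]]
wrist_force: [-2.5, -0.4, -0.4]
width: 0.0076
grip_force: 1.3
```

```bash
python3 s.py
```

```text
t 20.65 tcp [0.6227 0.0112 0.0458] yaw 0.0688
pat bevel origin mm [ 15.7 -11.1]
gui bevel origin mm [ 11.9 180.6]
F along pattern x,y [-2.52 -0.26] z -0.37 Tz [-0.001  0.486 -0.023] 0.007593450370408833 1.2917415238916874
```

>>> drive_tool(
  plan=[
    [0.001,0,0,0,0,0,0.09],
    [0.001,0,0,0,0,0,0.09],
    [0,0,0,0,0,0,0.09],
    [0,0,0,0,0,0,0.09],
    [0,0,0,0,0,0,0.09],
  ],
)

```text
t: 21.28
tool_pos: [0.6246, 0.0113, 0.0458]
tcp_rot: [[0.998, 0.069, 0.0], [0.069, -0.998, 0.0], [0.0, -0.0, -1.0]]
wrist_force: [-2.3, -0.7, -1.5]
width: 0.0075
grip_force: 1.1
```

```bash
python3 s.py
```

```text
t 21.275 tcp [0.6246 0.0113 0.0458] yaw 0.0688
pat bevel origin mm [ 17.7 -11.1]
gui bevel origin mm [ 13.9 180.6]
F along pattern x,y [-2.36 -0.52] z -1.48 Tz [0.037 0.386 0.021] 0.007460962540010368 1.0972328670322895
```

>>> drive_tool(
  plan=[
    [0.001,0,0,0,0,0,0.09],
    [0.001,0,0,0,0,0,0.09],
    [0,0,0,0,0,0,0.09],
    [0,0,0,0,0,0,0.09],
    [0,0,0,0,0,0,0.09],
  ],
)

```text
t: 21.9
tool_pos: [0.6253, 0.0113, 0.0458]
tcp_rot: [[0.998, 0.069, -0.003], [0.069, -0.998, -0.0], [-0.003, -0.0, -1.0]]
wrist_force: [-6.3, -0.9, 3.2]
width: 0.0077
grip_force: 3.1
```

```bash
python3 s.py
```

```text
t 21.9 tcp [0.6253 0.0113 0.0458] yaw 0.0688
pat bevel origin mm [ 18.4 -11.1]
gui bevel origin mm [ 14.6 180.6]
F along pattern x,y [-6.32 -0.47] z 3.17 Tz [-0.041  0.96  -0.   ] 0.00770377435099125 3.137775845825672
```

>>> drive_tool(
  plan=[
    [0.0002,0,0,0,0,0,0.09],
    [0,0,0,0,0,0,0.09],
    [0,0,0,0,0,0,0.09],
    [0,0,0,0,0,0,0.09],
    [0,0,0,0,0,0,0.09],
  ],
)

```text
t: 22.52
tool_pos: [0.6254, 0.0114, 0.0458]
tcp_rot: [[0.998, 0.069, -0.003], [0.069, -0.998, -0.0], [-0.003, -0.0, -1.0]]
wrist_force: [-6.9, -1.1, 2.4]
width: 0.0077
grip_force: 3.4
```

```bash
python3 s.py; python3 - <<'E'
from workcell import ctrl
from m4 import *
c=ctrl.capture("wrist"); pickle.dump(c,open("w8.pkl","wb")); meas(c,(.62,.73,-.12,.04),(.58,.69,-.12,-.0),False,0)
cv2.imwrite("pics/w8.png",cv2.resize(c["img"][60:340,200:480],None,fx=2,fy=2))
E
```

```text
t 22.525 tcp [0.6254 0.0114 0.0458] yaw 0.0689
pat bevel origin mm [ 18.5 -11.1]
gui bevel origin mm [ 14.7 180.7]
F along pattern x,y [-6.99 -0.61] z 2.36 Tz [-0.024  1.047 -0.01 ] 0.007730336946980691 3.391069695353508
leaf 4260 0.0293 L,W [0.1231 0.0099] ang 1.1238 [[0.6407999992370605, -0.08919999748468399], [0.6496999859809875, -0.09350000321865082], [0.7028999924659729, 0.017500000074505806], [0.6940000057220459, 0.021800000220537186]]
blade 7401 0.018 L,W [0.0968 0.0354] ang 1.1284 [[0.6086999773979187, -0.07249999791383743], [0.6406999826431274, -0.0877000018954277], [0.682200014591217, -0.00019999999494757503], [0.6502000093460083, 0.01489999983459711]]
blade rear edge vs leaf: slope 0.0536 dist mean from leaf face mm 28.07 (28 if flush) [27.3 27.4 27.4 27.4 27.4 27.6 27.4 27.2 27.4 27.5 27.4 27.4 27.4 27.4
 27.8 31.5 34.3]
hinge px [292.5 134.5] 9.4 world [0.6921 0.0075 0.034 ] dist to leaf face mm -4.45 (14 if flush)
zmap there [0.6923 0.0078 0.0342]
```

>>> drive_tool(
  plan=[
    [-0.003,0,0,0,0,0,0.09],
    [-0.008,0,0,0,0,0,0.09],
    [-0.012,0,0,0,0,0,0.09],
    [-0.012,0,0,0,0,0,0.6],
    [0,0,0,0,0,0,0.6],
  ],
)

```text
t: 23.2
tool_pos: [0.5905, 0.009, 0.0458]
tcp_rot: [[0.998, 0.069, -0.001], [0.069, -0.998, 0.0], [-0.001, -0.0, -1.0]]
wrist_force: [-0.3, -1.0, 0.7]
width: 0.0255
grip_force: 0.0
```

>>> drive_tool(
  plan=[
    [0,0,0,0,0,0,0.6],
    [0,0,0,0,0,0,0.6],
    [0,0,0.0,0,0,0,0.6],
    [0,0,0,0,0,0,0.6],
    [0,0,0,0,0,0,0.6],
  ],
)

```text
t: 23.82
tool_pos: [0.5919, 0.009, 0.0458]
tcp_rot: [[0.998, 0.069, -0.0], [0.069, -0.998, 0.0], [-0.0, -0.0, -1.0]]
wrist_force: [-0.7, 0.1, -0.7]
width: 0.0527
grip_force: 0.0
```

```bash
python3 s.py; python3 - <<'E'
from workcell import ctrl
from m4 import *
c=ctrl.capture("wrist"); pickle.dump(c,open("w9.pkl","wb")); meas(c,(.62,.73,-.12,.04),(.58,.69,-.12,-.0),False,0)
P=cloud(c); m=region(c,P,.048,.07,(.58,.68,-.04,.06)); Q=P[m]; r=rect(Q[:,:2]); print("post",np.median(Q[:,2]),r[0],r[1:4])
m=region(c,P,.028,.038,(.58,.7,-.02,.04),False); Q=P[m]; r=rect(Q[:,:2]); print("stock",np.median(Q[:,2]),r)
E
```

```text
t 23.825 tcp [0.5919 0.009  0.0458] yaw 0.0688
pat bevel origin mm [-15.1 -11.1]
gui bevel origin mm [-18.9 180.6]
F along pattern x,y [-0.67  0.12] z -0.72 Tz [-0.002  0.052  0.012] 0.052703053231656236 0.0
leaf 5545 0.0292 L,W [0.1231 0.0104] ang 1.1243 [[0.640500009059906, -0.08900000154972076], [0.6499000191688538, -0.09350000321865082], [0.703000009059906, 0.01759999990463257], [0.6935999989509583, 0.022099999710917473]]
blade 9121 0.0179 L,W [0.0972 0.033 ] ang 1.126 [[0.6116999983787537, -0.0737999975681305], [0.6413999795913696, -0.08799999952316284], [0.6832000017166138, -0.00019999999494757503], [0.6535000205039978, 0.014000000432133675]]
blade rear edge vs leaf: slope 0.0246 dist mean from leaf face mm 27.39 (28 if flush) [27.  27.1 27.1 27.1 27.2 27.1 27.1 27.1 27.1 27.1 27.1 27.1 27.  27.
 27.  28.6 30.9]
hinge px [275.5  95.5] 10.3 world [0.6752 0.0142 0.034 ] dist to leaf face mm 13.2 (14 if flush)
zmap there [0.6727 0.0145 0.1911]
post 0.058100506097378546 [0.64085776 0.01211723] (np.float32(0.015942987), np.float32(0.013984078), np.float32(-1.518327))
stock 0.03339068106650753 (array([0.60724458, 0.00987428]), np.float32(0.055968557), np.float32(0.02402738), np.float32(0.066885315), array([[ 5.7851994e-01,  1.9990765e-02],
       [ 5.8012581e-01, -3.9828913e-03],
       [ 6.3596922e-01, -2.4220733e-04],
       [ 6.3436335e-01,  2.3731448e-02]], dtype=float32))
```

>>> drive_tool(
  plan=[
    [-0.002,0,0.015,0,0,0,0.6],
    [0,0,0.018,0,0,0,0.6],
    [0,0,0,0,0,0,0.6],
    [0,0,0,0,0,0,0.6],
    [0,0,0,0,0,0,0],
  ],
  grip_force=50,
)

```text
t: 24.5
tool_pos: [0.5904, 0.0089, 0.0133]
tcp_rot: [[0.998, 0.069, 0.001], [0.069, -0.998, -0.0], [0.001, 0.0, -1.0]]
wrist_force: [0.2, -0.5, -0.1]
width: 0.0452
grip_force: 0.0
```

>>> drive_tool(
  plan=[
    [0,0,0,0,0,0,0],
    [0,0,0,0,0,0,0],
    [0,0,0,0,0,0,0],
    [0,0,0,0,0,0,0],
    [0,0,0,0,0,0,0],
  ],
)

```text
t: 25.12
tool_pos: [0.5902, 0.0087, 0.0133]
tcp_rot: [[0.998, 0.069, 0.001], [0.069, -0.998, -0.0], [0.001, 0.0, -1.0]]
wrist_force: [0.0, -2.0, 3.5]
width: 0.0235
grip_force: 50.0
```

```bash
python3 s.py
```

```text
t 25.125 tcp [0.5902 0.0087 0.0133] yaw 0.0688
pat bevel origin mm [-16.8 -11.3]
gui bevel origin mm [-20.6 180.4]
F along pattern x,y [-0.12 -2.02] z 3.51 Tz [-0.217  0.121  0.01 ] 0.023509433751341367 50.00009436160326
```

>>> drive_tool(
  plan=[
    [-0.004,0.0005,0,0,0,0,0],
    [-0.01,0.002,-0.002,0,0,0,0],
    [-0.018,0.002,-0.001,0,0,0,0],
    [-0.022,0,0,0,0,0,0],
    [-0.022,0,0,0,0,0,0],
  ],
)

```text
t: 25.75
tool_pos: [0.5107, -0.0008, 0.0141]
tcp_rot: [[0.998, 0.069, -0.005], [0.069, -0.998, 0.0], [-0.005, -0.001, -1.0]]
wrist_force: [1.1, 0.9, -6.2]
width: 0.0237
grip_force: 50.0
```

>>> drive_tool(
  plan=[
    [-0.022,0.006,0,0,0,0,0],
    [-0.022,0.016,0,0,0,0,0],
    [-0.014,0.022,0,0,0,0,0],
    [-0.006,0.022,0,0,0,0,0],
    [0,0.022,0,0,0,0,0],
  ],
)

```text
t: 26.38
tool_pos: [0.4523, -0.0925, 0.0142]
tcp_rot: [[0.998, 0.069, -0.006], [0.069, -0.998, 0.002], [-0.006, -0.002, -1.0]]
wrist_force: [-0.2, 1.8, -6.0]
width: 0.0239
grip_force: 50.0
```

>>> drive_tool(
  plan=[
    [0,0.022,0,0,0,0,0],
    [0,0.022,0,0,0,0,0],
    [0,0.022,0,0,0,0,0],
    [0,0.014,0,0,0,0,0],
    [0,0.007,0,0,0,0,0],
  ],
)

```text
t: 27.0
tool_pos: [0.4608, -0.1797, 0.0148]
tcp_rot: [[0.998, 0.068, -0.003], [0.068, -0.998, 0.001], [-0.003, -0.001, -1.0]]
wrist_force: [-0.9, -0.3, -8.1]
width: 0.0236
grip_force: 50.0
```

```bash
python3 s.py
```

```text
t 27.0 tcp [ 0.4608 -0.1797  0.0148] yaw 0.068
pat bevel origin mm [-158.9 -190.3]
gui bevel origin mm [-162.7    1.4]
F along pattern x,y [-0.91 -0.21] z -8.08 Tz [0.051 0.213 0.003] 0.02364042369325278 50.00037498772144
```

>>> drive_tool(
  plan=[
    [0,0.008,-0.0005,0,0,0,0],
    [0,0.008,0,0,0,0,0],
    [0,0.0035,0,0,0,0,0],
    [0,0,0,0,0,0,0],
    [0,0,0,0,0,0,0],
  ],
)

```text
t: 27.62
tool_pos: [0.4637, -0.199, 0.0163]
tcp_rot: [[0.998, 0.069, -0.0], [0.069, -0.998, 0.0], [-0.0, -0.0, -1.0]]
wrist_force: [-0.5, 0.4, -8.4]
width: 0.0234
grip_force: 50.0
```

```bash
python3 s.py; python3 - <<'E'
from workcell import ctrl
from m4 import *
c=ctrl.capture("wrist"); pickle.dump(c,open("w10.pkl","wb")); cv2.imwrite("pics/w10.png",c["img"])
P=cloud(c)
for n,a in dict(rail=(.006,.015,(.54,.75,-.19,-.11),None),fence=(.022,.036,(.57,.75,-.29,-.165),True),blade=(.013,.0245,(.46,.57,-.32,-.205),True),post=(.048,.07,(.48,.55,-.24,-.16),None)).items():
    m=region(c,P,*a); Q=P[m]; r=rect(Q[:,:2]); print(n,m.sum(),"z",np.round(np.median(Q[:,2]),4),"c",r[0].round(4),"L,W",np.round(r[1:3],4),"ang",round(float(r[3]),4),r[4].round(4).tolist())
E
```

```text
t 27.625 tcp [ 0.4637 -0.199   0.0163] yaw 0.0689
pat bevel origin mm [-157.3 -209.8]
gui bevel origin mm [-161.1  -18.1]
F along pattern x,y [-0.44  0.47] z -8.37 Tz [-0.053  0.24   0.033] 0.023436838589082166 50.00033285468817
rail 896 z 0.0092 c [ 0.5772 -0.1658] L,W [0.0142 0.0092] ang -1.4939 [[0.5720999836921692, -0.1590999960899353], [0.5730999708175659, -0.17319999635219574], [0.5823000073432922, -0.17249999940395355], [0.5812000036239624, -0.15839999914169312]]Traceback (most recent call last):
  File "<stdin>", line 6, in <module>
  File "h.py", line 22, in region
    return l==1+np.argmax(s[1:,4])
                ~~~~~~~~~^^^^^^^^^
    return _wrapfunc(a, 'argmax', axis=axis, out=out, **kwds)
    return bound(*args, **kwds)
ValueError: attempt to get argmax of an empty sequence
```

View pics/w10.png

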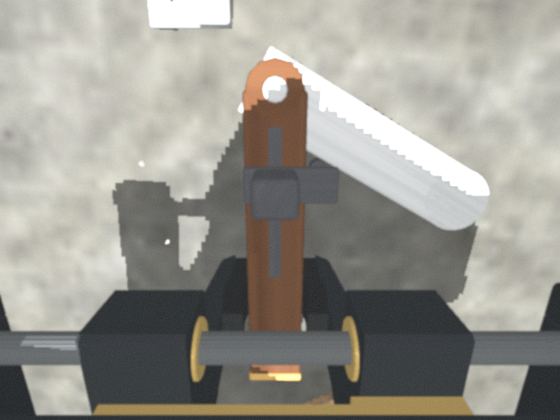

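The bevel is still locked: the lug at (315,160) touches the blade, the nose is at (275,65), and the rail end shows at (190,20). I'll advance along the rail, staying clear of it.

>>> drive_tool(
  plan=[
    [0.01,-0.001,0,0,0,0,0],
    [0.02,-0.001,0,0,0,0,0],
    [0.022,-0.001,0,0,0,0,0],
    [0.022,0,0,0,0,0,0],
    [0.014,0,0,0,0,0,0],
  ],
)

```text
t: 28.3
tool_pos: [0.5543, -0.19, 0.0167]
tcp_rot: [[0.998, 0.07, 0.002], [0.07, -0.998, -0.001], [0.002, 0.001, -1.0]]
wrist_force: [0.3, -0.8, -8.3]
width: 0.0233
grip_force: 50.0
```

>>> drive_tool(
  plan=[
    [0.008,0,0,0,0,0,0],
    [0.003,0,0,0,0,0,0],
    [0,0,0,0,0,0,0],
    [0,0,0,0,0,0,0],
    [0,0,0,0,0,0,0],
  ],
)

```text
t: 28.92
tool_pos: [0.5619, -0.1895, 0.0164]
tcp_rot: [[0.998, 0.068, -0.0], [0.068, -0.998, 0.0], [-0.0, -0.0, -1.0]]
wrist_force: [-0.3, -0.3, -7.4]
width: 0.0232
grip_force: 50.0
```

```bash
python3 s.py; python3 - <<'E'
from workcell import ctrl
from m4 import *
c=ctrl.capture("wrist"); pickle.dump(c,open("w11.pkl","wb"))
meas(c,(.57,.75,-.29,-.17),(.55,.66,-.32,-.195),True,.002)
E
```

```text
t 28.925 tcp [ 0.5619 -0.1895  0.0164] yaw 0.0685
pat bevel origin mm [ -58.7 -207.1]
gui bevel origin mm [-62.5 -15.4]
F along pattern x,y [-0.33 -0.26] z -7.41 Tz [ 0.006  0.219 -0.027] 0.023236750442181632 50.00031262636185
leaf 5501 0.0291 L,W [0.0703 0.0107] ang 0.8211 [[0.6308000087738037, -0.26019999384880066], [0.6385999917984009, -0.26750001311302185], [0.6865000128746033, -0.2160000056028366], [0.6786999702453613, -0.20880000293254852]]
blade 13469 0.0202 L,W [0.1013 0.0338] ang 1.1294 [[0.5824000239372253, -0.272599995136261], [0.6129999756813049, -0.28700000047683716], [0.6563000082969666, -0.19539999961853027], [0.6256999969482422, -0.1809999942779541]]
blade rear edge vs leaf: slope 0.3003 dist mean from leaf face mm 37.35 (28 if flush) [26.7 28.  29.2 30.5 31.7 33.  34.1 35.6 36.8 38.  39.2 40.5 41.6 44.8
 49.2 45.6 45.6 42.1]
hinge px [275.5  89.5] 13.2 world [ 0.6467 -0.1842  0.036 ] dist to leaf face mm 40.19 (14 if flush)
zmap there [ 0.6468 -0.184   0.0376]
```

>>> drive_tool(
  plan=[
    [0,-0.0015,0.001,0,0,0,0],
    [0,-0.0015,0,0,0,0,0],
    [0,-0.0005,0,0,0,0,0],
    [0,-0.0005,0,0,0,0,0],
    [0,-0.0005,0,0,0,0,0],
  ],
)

```text
t: 29.6
tool_pos: [0.5621, -0.1857, 0.0154]
tcp_rot: [[0.998, 0.069, 0.0], [0.069, -0.998, -0.001], [0.0, 0.001, -1.0]]
wrist_force: [-1.1, -4.6, -8.9]
width: 0.0235
grip_force: 50.0
```

```bash
python3 s.py
```

```text
t 29.6 tcp [ 0.5621 -0.1857  0.0154] yaw 0.0691
pat bevel origin mm [ -58.2 -203.3]
gui bevel origin mm [-62.  -11.6]
F along pattern x,y [-1.43 -4.51] z -8.88 Tz [-0.775  0.328 -0.109] 0.023467624859601775 50.006340108811855
```

>>> drive_tool(
  plan=[
    [0.003,0,0,0,0,0,0],
    [0.004,0,0,0,0,0,0],
    [0.004,0,0,0,0,0,0],
    [0.004,0,0,0,0,0,0],
    [0.004,0,0,0,0,0,0],
  ],
)

```text
t: 30.22
tool_pos: [0.5797, -0.1845, 0.0149]
tcp_rot: [[0.998, 0.069, -0.003], [0.069, -0.998, -0.001], [-0.003, 0.001, -1.0]]
wrist_force: [-3.2, -4.2, -8.3]
width: 0.0238
grip_force: 50.0
```

```bash
python3 s.py
```

```text
t 30.225 tcp [ 0.5797 -0.1845  0.0149] yaw 0.069
pat bevel origin mm [ -40.6 -203.3]
gui bevel origin mm [-44.4 -11.6]
F along pattern x,y [-3.44 -4.  ] z -8.26 Tz [-0.838  0.844 -0.089] 0.023831308822967634 50.003715232014656
```

>>> drive_tool(
  plan=[
    [0.004,0,0,0,0,0,0],
    [0.004,0,0,0,0.1,0,0],
    [0.004,-0.0003,0,0,0,0,0],
    [0.003,0,0,0,0.1,0,0],
    [0.003,0,0,0,0,0,0],
  ],
)

```text
t: 30.85
tool_pos: [0.5973, -0.1833, 0.0148]
tcp_rot: [[0.998, 0.069, -0.0], [0.069, -0.998, -0.001], [-0.0, 0.001, -1.0]]
wrist_force: [-3.5, -5.7, -7.9]
width: 0.0232
grip_force: 50.0
```

```bash
python3 s.py; python3 - <<'E'
from workcell import ctrl
from m4 import *
c=ctrl.capture("wrist"); pickle.dump(c,open("w12.pkl","wb")); cv2.imwrite("pics/w12.png",c["img"])
meas(c,(.57,.75,-.31,-.17),(.58,.69,-.32,-.193),True,.002)
E
```

```text
t 30.85 tcp [ 0.5973 -0.1833  0.0148] yaw 0.0693
pat bevel origin mm [ -23.  -203.3]
gui bevel origin mm [-26.8 -11.6]
F along pattern x,y [-3.85 -5.4 ] z -7.89 Tz [-1.01   0.978  0.025] 0.023209777511714665 50.00351395457983
leaf 8956 0.0292 L,W [0.1224 0.0109] ang 1.0336 [[0.6485999822616577, -0.27570000290870667], [0.6578999757766724, -0.28130000829696655], [0.7204999923706055, -0.1761000007390976], [0.7111999988555908, -0.1704999953508377]]
blade 13791 0.0185 L,W [0.0955 0.0405] ang 1.2111 [[0.623199999332428, -0.2702000141143799], [0.6610000133514404, -0.28450000286102295], [0.6947000026702881, -0.19509999454021454], [0.6567999720573425, -0.18080000579357147]]
blade rear edge vs leaf: slope 0.1216 dist mean from leaf face mm 30.03 (28 if flush) [26.8 27.  27.5 27.8 28.3 28.5 29.  29.2 29.7 30.1 30.4 30.7 31.  31.1
 31.8 35.  36.7]
hinge px [274.5  89.5] 12.1 world [ 0.6821 -0.1774  0.036 ] dist to leaf face mm 21.5 (14 if flush)
zmap there [ 0.6822 -0.1773  0.0368]
```

View pics/w12.png

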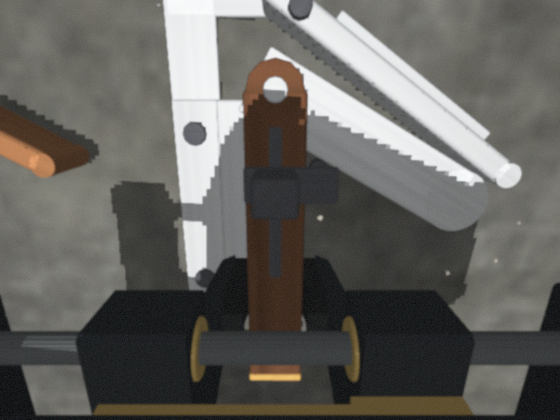

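The blade tip at (480,185) is pushing the fence, which runs from (300,10) to (508,175). The fence stands at 1.034 rad and should reach about 1.126, so I'll go on slowly.

>>> drive_tool(
  plan=[
    [0.002,0,0,0,0,0,0],
    [0.002,0,0,0,0,0,0],
    [0.002,0,0,0,0,0,0],
    [0.001,0,0,0,0,0,0],
    [0,0,0,0,0,0,0],
  ],
)

```text
t: 31.52
tool_pos: [0.6045, -0.1827, 0.0148]
tcp_rot: [[0.998, 0.069, 0.0], [0.069, -0.998, -0.001], [0.0, 0.001, -1.0]]
wrist_force: [-4.0, -5.9, -6.7]
width: 0.0235
grip_force: 50.0
```

```bash
python3 s.py
```

```text
t 31.525 tcp [ 0.6045 -0.1827  0.0148] yaw 0.0692
pat bevel origin mm [ -15.8 -203.3]
gui bevel origin mm [-19.6 -11.6]
F along pattern x,y [-4.4  -5.63] z -6.69 Tz [-0.996  0.805 -0.046] 0.023516561948040336 50.00305015593767
```

>>> drive_tool(
  plan=[
    [0.001,0,0,0,0,0,0],
    [0.001,0,0,0,0,0,0],
    [0,0,0,0,0,0,0],
    [0,0,0,0,0,0,0],
    [0,0,0,0,0,0,0],
  ],
)

```text
t: 32.15
tool_pos: [0.6064, -0.1826, 0.0148]
tcp_rot: [[0.998, 0.069, 0.0], [0.069, -0.998, -0.001], [0.0, 0.001, -1.0]]
wrist_force: [-3.9, -5.3, -8.1]
width: 0.0234
grip_force: 50.0
```

```bash
python3 s.py
```

```text
t 32.15 tcp [ 0.6064 -0.1826  0.0148] yaw 0.0692
pat bevel origin mm [ -13.9 -203.3]
gui bevel origin mm [-17.7 -11.6]
F along pattern x,y [-4.21 -5.04] z -8.09 Tz [-0.913  0.834 -0.072] 0.023405007597596 50.002875588834286
```

>>> drive_tool(
  plan=[
    [0.001,0,0,0,0,0,0],
    [0.001,0,0,0,0,0,0],
    [0,0,0,0,0,0,0],
    [0,0,0,0,0,0,0],
    [0,0,0,0,0,0,0],
  ],
)

```text
t: 32.78
tool_pos: [0.6075, -0.1825, 0.0147]
tcp_rot: [[0.998, 0.069, -0.002], [0.069, -0.998, -0.001], [-0.002, 0.001, -1.0]]
wrist_force: [-6.4, -6.3, -5.8]
width: 0.0233
grip_force: 50.0
```

```bash
python3 s.py; python3 - <<'E'
from workcell import ctrl
from m4 import *
c=ctrl.capture("wrist"); pickle.dump(c,open("w13.pkl","wb"))
meas(c,(.57,.75,-.31,-.17),(.58,.69,-.32,-.2),True,.0015)
E
```

```text
t 32.775 tcp [ 0.6075 -0.1825  0.0147] yaw 0.0693
pat bevel origin mm [ -12.8 -203.3]
gui bevel origin mm [-16.6 -11.6]
F along pattern x,y [-6.86 -5.89] z -5.79 Tz [-1.022  1.157 -0.01 ] 0.023302877183728025 50.00416316092014
leaf 9150 0.0292 L,W [0.1235 0.0106] ang 1.1213 [[0.6571999788284302, -0.28040000796318054], [0.666700005531311, -0.2849999964237213], [0.720300018787384, -0.1738000065088272], [0.7107999920845032, -0.16920000314712524]]
blade 11511 0.0186 L,W [0.0849 0.0294] ang 1.1454 [[0.6330999732017517, -0.2676999866962433], [0.6599000096321106, -0.2799000144004822], [0.6948999762535095, -0.20250000059604645], [0.6680999994277954, -0.19040000438690186]]
blade rear edge vs leaf: slope -0.0001 dist mean from leaf face mm 26.93 (28 if flush) [26.9 26.9 26.9 27.  26.9 27.  27.  26.9 27.  26.9 26.8 27.  26.9 26.9]
hinge px [275.5  89.5] 13.0 world [ 0.6923 -0.1771  0.0355] dist to leaf face mm 13.25 (14 if flush)
zmap there [ 0.6924 -0.1769  0.0362]
```

>>> drive_tool(
  plan=[
    [0.001,0,0,0,0.3,0,0],
    [0.001,0,0,0,0,0,0],
    [0.0005,0,0,0,0,0,0],
    [0,0,0,0,0,0,0],
    [0,0,0,0,0,0,0],
  ],
)

```text
t: 33.45
tool_pos: [0.6076, -0.1825, 0.0145]
tcp_rot: [[0.998, 0.07, -0.001], [0.07, -0.998, -0.0], [-0.001, -0.0, -1.0]]
wrist_force: [-11.4, -8.0, -1.7]
width: 0.0237
grip_force: 50.0
```

```bash
python3 s.py; python3 - <<'E'
from workcell import ctrl
from m4 import *
c=ctrl.capture("wrist"); pickle.dump(c,open("w13.pkl","wb"))
meas(c,(.57,.75,-.31,-.17),(.58,.69,-.32,-.2),True,.0015)
E
```

```text
t 33.45 tcp [ 0.6076 -0.1825  0.0145] yaw 0.0696
pat bevel origin mm [ -12.7 -203.3]
gui bevel origin mm [-16.4 -11.6]
F along pattern x,y [-11.91  -7.18] z -1.74 Tz [-1.272  2.079 -0.104] 0.023661407082877374 50.00689845532179
leaf 9168 0.0292 L,W [0.1233 0.0105] ang 1.1234 [[0.6574000120162964, -0.28060001134872437], [0.6668000221252441, -0.2851000130176544], [0.7202000021934509, -0.17399999499320984], [0.7106999754905701, -0.16940000653266907]]
blade 11511 0.0185 L,W [0.0848 0.0291] ang 1.1427 [[0.6331999897956848, -0.26759999990463257], [0.6596999764442444, -0.27970001101493835], [0.6948999762535095, -0.20250000059604645], [0.66839998960495, -0.19040000438690186]]
blade rear edge vs leaf: slope -0.002 dist mean from leaf face mm 27.03 (28 if flush) [27.  27.2 27.  27.  27.2 27.1 27.  27.1 27.  27.1 27.1 27.  27.  26.9]
hinge px [274.5  89.5] 13.1 world [ 0.6924 -0.1767  0.0355] dist to leaf face mm 13.35 (14 if flush)
zmap there [ 0.6925 -0.1765  0.0368]
```

>>> drive_tool(
  plan=[
    [0.001,0,0,0,0.1,0,0],
    [0,0,0,0,0,0,0],
    [0,0,0,0,0,0,0],
    [0,0,0.0008,0,0,0,0],
    [0,0,0,0,0,0,0],
  ],
)

```text
t: 34.12
tool_pos: [0.6076, -0.1825, 0.0136]
tcp_rot: [[0.998, 0.07, -0.001], [0.07, -0.998, 0.0], [-0.001, -0.0, -1.0]]
wrist_force: [-15.4, -8.3, 0.7]
width: 0.0236
grip_force: 50.0
```

```bash
python3 s.py
```

```text
t 34.125 tcp [ 0.6076 -0.1825  0.0136] yaw 0.0696
pat bevel origin mm [ -12.6 -203.3]
gui bevel origin mm [-16.4 -11.6]
F along pattern x,y [-15.94  -7.17] z 0.7 Tz [-1.275  2.387 -0.047] 0.023614822920273806 50.00900957733393
```

>>> drive_tool(
  plan=[
    [-0.001,0.0004,0.0003,0,0,0,0],
    [-0.001,0.0004,0,0,0,0,0],
    [-0.0005,0,0,0,0,0,0],
    [0,0,0,0,0,0,0],
    [0,0,0,0,0,0,0],
  ],
)

```text
t: 34.75
tool_pos: [0.6076, -0.1826, 0.0135]
tcp_rot: [[0.998, 0.069, 0.003], [0.069, -0.998, 0.001], [0.004, -0.001, -1.0]]
wrist_force: [-8.4, -5.1, -3.6]
width: 0.0235
grip_force: 50.0
```

```bash
python3 s.py
```

```text
t 34.75 tcp [ 0.6076 -0.1826  0.0135] yaw 0.0692
pat bevel origin mm [ -12.7 -203.4]
gui bevel origin mm [-16.4 -11.6]
F along pattern x,y [-8.73 -4.48] z -3.6 Tz [-0.724  1.481 -0.038] 0.023506471200057815 50.0063681602478
```

>>> drive_tool(
  plan=[
    [-0.0005,0,0.0003,0,-0.2,0,0],
    [0,0,0,0,0,0,0],
    [0,0,0,0,0,0,0.6],
    [0,0,0,0,0,0,0.6],
    [0,0,0,0,0,0,0.6],
  ],
)

```text
t: 35.38
tool_pos: [0.6122, -0.1823, 0.0154]
tcp_rot: [[0.998, 0.069, 0.01], [0.069, -0.998, -0.0], [0.01, 0.001, -1.0]]
wrist_force: [0.0, -0.2, 0.6]
width: 0.0514
grip_force: 0.0
```

>>> drive_tool(
  plan=[
    [0,0,0,0,0,0,0.6],
    [-0.003,0,-0.01,0,0,0,0.6],
    [0,0,-0.03,0,0,0,0.6],
    [0,0,0,0,0,0,0.6],
    [0,0,0,0,0,0,0.6],
  ],
)

```text
t: 36.0
tool_pos: [0.6071, -0.1824, 0.054]
tcp_rot: [[0.998, 0.069, 0.007], [0.069, -0.998, 0.0], [0.007, 0.0, -1.0]]
wrist_force: [-0.7, -0.3, 0.0]
width: 0.0529
grip_force: 0.0
```

```bash
python3 s.py; python3 - <<'E'
from workcell import ctrl
from m4 import *
c=ctrl.capture("wrist"); pickle.dump(c,open("w14.pkl","wb")); cv2.imwrite("pics/w14.png",c["img"])
meas(c,(.57,.75,-.31,-.17),(.58,.69,-.32,-.2),True,0)
P=cloud(c); m=region(c,P,.028,.038,(.58,.73,-.22,-.15),False); Q=P[m]; r=rect(Q[:,:2]); print("stock",np.median(Q[:,2]),r)
E
```

```text
t 36.0 tcp [ 0.6071 -0.1824  0.054 ] yaw 0.0688
pat bevel origin mm [ -13.1 -203.1]
gui bevel origin mm [-16.9 -11.4]
F along pattern x,y [-0.67 -0.21] z 0.04 Tz [-0.006  0.009  0.03 ] 0.05292380745746056 0.0
leaf 5360 0.0292 L,W [0.1236 0.0105] ang 1.1275 [[0.6575000286102295, -0.2809000015258789], [0.6668999791145325, -0.28540000319480896], [0.7199000120162964, -0.1738000065088272], [0.7105000019073486, -0.16930000483989716]]
blade 7237 0.0179 L,W [0.0854 0.0287] ang 1.1384 [[0.6330999732017517, -0.2680000066757202], [0.6592000126838684, -0.2800999879837036], [0.6949999928474426, -0.20260000228881836], [0.6689000129699707, -0.19050000607967377]]
blade rear edge vs leaf: slope -0.0028 dist mean from leaf face mm 27.09 (28 if flush) [27.2 27.1 27.2 27.1 27.1 27.  27.1 27.1 27.1 27.  27.1 27.  27.  27. ]
hinge px [293.5  53.5] 9.1 world [ 0.7094 -0.1841  0.034 ] dist to leaf face mm -5.35 (14 if flush)
zmap there [ 0.7095 -0.1838  0.0346]
stock 0.03342633086027115 (array([ 0.61511616, -0.18249595]), np.float32(0.071599595), np.float32(0.023452343), np.float32(0.06223914), array([[ 0.5786564 , -0.17301919],
       [ 0.580115  , -0.19642612],
       [ 0.651576  , -0.1919727 ],
       [ 0.6501173 , -0.16856577]], dtype=float32))
```

View pics/w14.png

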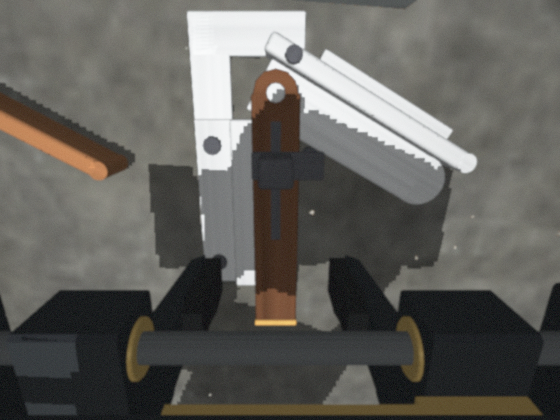

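The bevel is free and lies in the guide: hinge at (275,93), tail at (275,322), blade along the fence whose tip is at (470,162). I'll rise clear and check the stock's alignment with the rail.

>>> drive_tool(
  plan=[
    [0,0,-0.03,0,0,0,0.6],
    [-0.02,0,-0.04,0,0,0,0.6],
    [-0.02,0,-0.04,0,0,0,0.6],
    [0,0,0,0,0,0,0.6],
    [0,0,0,0,0,0,0.6],
  ],
)

```text
t: 36.67
tool_pos: [0.566, -0.1849, 0.1624]
tcp_rot: [[0.998, 0.069, 0.005], [0.069, -0.998, 0.001], [0.006, -0.001, -1.0]]
wrist_force: [-0.2, -1.0, 0.3]
width: 0.0529
grip_force: 0.0
```

```bash
python3 s.py; python3 - <<'E'
from workcell import ctrl
from m4 import *
t=ctrl.capture("top"); c=ctrl.capture("wrist"); pickle.dump(c,open("w15.pkl","wb"))
for c,o in((c,0),):
    for k,P in (("new",cloud(c)),):
        for n,a in dict(strip=(.006,.015,(.54,.73,.0,.08),False),leaf=(.02,.036,(.6,.73,-.12,.04),False),rail=(.006,.0135,(.54,.68,-.18,-.145),None),fence=(.024,.036,(.64,.75,-.31,-.165),True),stock=(.026,.04,(.55,.72,-.22,-.14),False),blade=(.013,.022,(.58,.72,-.32,-.2),True)).items():
            m=region(c,P,*a); Q=P[m]; r=rect(Q[:,:2]); print(n,m.sum(),np.median(Q[:,2]).round(4),"L,W",np.round(r[1:3],4),"ang",round(float(r[3]),4),r[4].round(4).tolist())
            if n in("stock","rail"):
                d=np.array([np.cos(.069),np.sin(.069)]);nn=np.array([-d[1],d[0]]);tt=Q[:,:2]@d;q=Q[:,:2]@nn
                for pc in(2,98):
                    e=np.array([(x,np.percentile(q[(tt>x)&(tt<x+.005)],pc)) for x in np.arange(tt.min()+.006,tt.max()-.02,.005) if ((tt>x)&(tt<x+.005)).sum()>5]); k=np.polyfit(*e.T,1); print("  edge",pc,"yaw",(.069+k[0]).round(4),"off",e[:,1].mean().round(4))
P0=cloud(pickle.load(open("c0.pkl","rb"))["top"]);P1=cloud(t)
for n,(u,v) in dict(tin=(192,212),bob=(195,168),heel=(195,262)).items():
    i=(slice(v-18,v+18),slice(u-18,u+18)); print(n,"mean |dz| mm",np.abs(P1[i]-P0[i])[...,2].mean()*1e3)
E
```

```text
t 36.675 tcp [ 0.566  -0.1849  0.1624] yaw 0.0687
pat bevel origin mm [ -54.3 -202.8]
gui bevel origin mm [-58.1 -11.1]
F along pattern x,y [-0.29 -0.97] z 0.27 Tz [-0.004  0.012 -0.009] 0.05288286101270588 0.0
strip 2142 0.0092 L,W [0.1042 0.0162] ang 0.0638 [[0.5555999875068665, 0.03319999948143959], [0.5565999746322632, 0.017000000923871994], [0.6606000065803528, 0.02370000071823597], [0.659600019454956, 0.039799999445676804]]
leaf 2296 0.0291 L,W [0.1229 0.0103] ang 1.1254 [[0.6403999924659729, -0.0892999991774559], [0.6496999859809875, -0.09369999915361404], [0.7026000022888184, 0.01720000058412552], [0.6933000087738037, 0.02160000056028366]]
rail 1821 0.0094 L,W [0.1041 0.0131] ang 0.0694 [[0.5726000070571899, -0.15889999270439148], [0.5734999775886536, -0.1720000058412552], [0.677299976348877, -0.1648000031709671], [0.6764000058174133, -0.1517000049352646]]
  edge 2 yaw 0.0719 off -0.2107
  edge 98 yaw 0.0688 off -0.1986
fence 2430 0.0292 L,W [0.1229 0.0105] ang 1.1259 [[0.6575000286102295, -0.2802000045776367], [0.6669999957084656, -0.2847000062465668], [0.7197999954223633, -0.1738000065088272], [0.7103000283241272, -0.16930000483989716]]
stock 2692 0.0334 L,W [0.0889 0.0234] ang 0.0585 [[0.5609999895095825, -0.17399999499320984], [0.5623999834060669, -0.1973000019788742], [0.651199996471405, -0.19210000336170197], [0.6498000025749207, -0.1687999963760376]]
  edge 2 yaw 0.0633 off -0.2355
  edge 98 yaw 0.0576 off -0.2136
blade 3594 0.0179 L,W [0.088  0.0285] ang 1.126 [[0.6327999830245972, -0.26739999651908875], [0.6585000157356262, -0.27959999442100525], [0.696399986743927, -0.20020000636577606], [0.6707000136375427, -0.18799999356269836]]
tin mean |dz| mm 14.755008156809538
bob mean |dz| mm 10.058568881077072
heel mean |dz| mm 20.304648444051928
```

Fence, blade and pattern leaf all agree at about 1.126 rad. The stock's yaw reads a little low, so I'll measure its edges precisely in the image. I'll also check the bystanders from the pixels, because the arm's shadow and body upset the depth difference in the top view.

```bash
python3 - <<'E'
from h import *
def edges(f,lab,xr):
    c=pickle.load(open(f,"rb")); b=cv2.GaussianBlur(c["img"],(3,3),0).astype(float); hsv=cv2.cvtColor(c["img"],cv2.COLOR_BGR2HSV)
    P=cloud(c); out={}
    rows=range(110,320); L=[];R=[]
    for v in rows:
        m=(P[v,:,2]>.027)&(P[v,:,2]<.042)&(hsv[v,:,1]>70)
        u=np.where(m[230:320])[0]
        if len(u)<30: continue
        L.append((230+u[0]-.5,v));R.append((230+u[-1]+.5,v))
    for n,e in(("L",L),("R",R)):
        e=np.array(e); W=ray(c,e,.034)[:,:2]; W=W[(W[:,0]>xr[0])&(W[:,0]<xr[1])]
        l=cv2.fitLine(W.astype(np.float32),cv2.DIST_HUBER,0,1e-3,1e-4).ravel(); out[n]=(np.arctan(l[1]/l[0]).round(4),len(W))
    print(lab,out)
edges("w9.pkl","pattern seated",(.57,.63)); edges("w6.pkl","pattern pre",(.6,.67)); edges("w14.pkl","guide 14",(.57,.64)); edges("w15.pkl","guide 15",(.57,.64))
edges("w10.pkl","grip",(.49,.56));edges("w13.pkl","pressed guide",(.63,.68))
E
python3 - <<'E'
from workcell import ctrl
from h import *
c=ctrl.capture("scene"); d=pickle.load(open("c0.pkl","rb"))["scene"]
for n,(u,v,r) in dict(tin=(191,207,18),bob=(226,180,14),heel=(154,242,20)).items():
    i=(slice(v-r,v+r),slice(u-r,u+r)); print(n,(cv2.phaseCorrelate(np.float32(cv2.cvtColor(d["img"],6)[i]),np.float32(cv2.cvtColor(c["img"],6)[i]))))
E
```

```text
pattern seated {'L': (np.float32(0.0659), 99), 'R': (np.float32(0.0666), 101)}
pattern pre {'L': (np.float32(0.0679), 113), 'R': (np.float32(0.0721), 112)}
guide 14 {'L': (np.float32(0.0671), 115), 'R': (np.float32(0.069), 115)}
tin ((-0.05758774994437488, -0.0048743504676771465), 0.9692977273169859)
bob ((0.0065661617460435195, 0.0012345979143244534), 0.9967859176794688)
heel ((0.137283038455557, 0.01658228765349179), 1.007986633181572)Traceback (most recent call last):
  File "<stdin>", line 15, in <module>
  File "<stdin>", line 12, in edges
  File "h.py", line 9, in ray
    d=np.stack([(uv[:,0]-m[0,2])/m[0,0],(uv[:,1]-m[1,2])/m[1,1],np.ones(len(uv))],-1)@np.array(c["rotation"]).T
                 ~~^^^^^
IndexError: index 0 is out of bounds for axis 1 with size 0
```

The stock's yaw is 0.068 rad, flush with the rail, and the bystanders haven't moved. Handing in.

```bash
python3 -c "
from workcell import ctrl
print(ctrl.job_done())"
```

```text
the job is handed in; nothing more can be done
None
```

The job is handed in: the bevel, locked at the pattern's angle, lies seated in the guide, its blade flush with the fence at 1.126 rad (pattern leaf 1.125), highest push read about 17 N, bystanders unmoved.

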